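# Pair the plant pots with their saucers

## Robot

A 6-joint arm with a two-finger parallel gripper is mounted at the origin on the work surface. World frame = base frame: x ahead of the robot, y to its left, z up, the work surface at z = 0. Lengths are in m, angles in rad, forces in N, time in s.
With the tool pointing down it reaches from about 0.3 to 1 m from the base axis. Payload 5.1 kg.
Tool frame: the origin (TCP) lies midway between the tips of the shut fingers; the grasp point (between the pads) lies 19 mm behind it; z points along the fingers, y is the line along which they close (so a half turn about z gives the same grasp; the last joint's range is limited). The gripper opens to 95 mm and grips with 3 to 60 N. Pads are 20 mm wide; open, the fingers measure 119 mm over their backs; the gripper's body (75 mm by 180 mm) begins 59 mm behind the grasp point.
Start: joints at [1.213, 0.124, 1.65, -0, 1.367, -0.083], TCP at [0.176, 0.626, 0.18] pointing down, gripper open.
Joint ranges: [-2.61, 2.61], [-1.02, 2.33], [0.03, 2.71], [-1.35, 4.49], [0.32, 2.68], [-2.91, 2.91]. Speed limits (rad/s): [2.57, 2.57, 3.14, 3.14, 3.14, 3.14].

## Interface

Orientations are given as [roll, pitch, yaw] about the fixed x, y, z axes, in that order (R = Rz(yaw) Ry(pitch) Rx(roll)).
In Python, from cell import * gives the robot as it stands.
- The arm moves only by the shell command python3 -m creep 'ROWS' [OPENING] [FORCE]. ROWS is a JSON object of lists of equal length, an entry for each row: "delta_pos": the shift along the tool's x, y, z in cm, a list of three; "rot": the turn, a rotation vector about the tool's x, y, z in rad, a list of three. A call has 1 to 5 rows; each row is the pose to reach, as a shift and turn from the pose commanded when the call began, along the tool's axes at that moment; what a row does not reach only later rows make up. A row lasts 1/8 s, in which the tool goes at most 62.5 mm and 10.7 degrees, less where a joint would pass 70% of its speed; a pose out of reach is approached as far as the arm can. A call with a gripper value outside its range is refused whole. OPENING is the opening, from 0 (shut) to 1 (fully open), set as the call begins (- or left out, the last holds). The fingers move at their own pace and stop on an object; FORCE is the grip in N (left out, the last holds). Time passes only in rows, so rows that repeat a pose let the fingers close. It gives the time, the measured TCP pose, the force, the opening and the grip force at its end, in the units of the state.
- state(): the state, without advancing time (a new reading comes with each control period).
- grab_frame(name): name is "scene" or "side" or "wrist"; returns (picture, depth): 384x512x3 uint8, red, green, blue; 384x512 float32, m along the optical axis (not along the pixel's ray), 0 where there is no reading.
- get_calibration(name): a dict with "fx", "fy", "cx", "cy" (pixels), "D" ([k1, k2, p1, p2, k3] as OpenCV has them; the pictures are not rectified), "T" (4x4, takes a point from camera to world coordinates). Camera axes: x right, y up, looking along -z (the intrinsics and any distortion apply to the point x, -y, -z); pixel columns grow to the right and rows downward; lengths in m; the calibration is good to about 2 mm. A picture is of the moment at which its call begins: read the wrist's pose just before it. get_calibration takes no time and is no camera call; for the wrist camera it gives the pose at the moment of the call.
- close_job(): hands the job in; it is judged then, once.
The state is a dict: "clock": time; "joint_pos": joint angles; "joint_vel": joint speeds; "joint_efforts": joint torques, N m; "ee_pos": TCP position; "eef_rot": TCP orientation; "contact_force": force on the tool from outside, world axes, zero at the start; "torque": the same for the moment, N m; "width": finger opening in m; "finger_force": force on a finger pad.
Only numpy, scipy, OpenCV 4.12 (cv2) and the standard library are available. Lean on these libraries where they do the work, as an engineer would, in place of code of your own. Each camera call takes 0.05 s, during which the arm holds its last target. There are 200 camera calls.

## Task

Get the four plant pots ready for sale: stand each one upright in the saucer that matches its shape and size (large round, small round, square, oblong), well centred and with the square and oblong ones lined up with their saucers. They are glazed ceramic, so set them down gently rather than dropping them; leave the saucers where they lie and do not knock or shove the little bud vase.

Things in the scene. Friction and masses are not known exactly. Their poses are not given: they have to be found in the camera images.
- pot_large: Larger round plant pot, hollow and open at the top: white body, upright blue collar, terracotta foot. 70 mm high; the collar is the widest part, 64 mm across, its outside vertical over the top 22 mm (wall 6 mm), the place to grip; foot 56 mm across. About 280 g. Origin: centre of the underside, z up.
- pot_small: Smaller round plant pot, hollow and open at the top: white body, upright blue collar, terracotta foot. 56 mm high; the collar is the widest part, 44 mm across, its outside vertical over the top 22 mm (wall 6 mm), the place to grip; foot 34 mm across. About 130 g. Origin: centre of the underside, z up.
- pot_square: Square plant pot, hollow and open at the top, same white, blue and terracotta. 62 mm high; blue collar 58 x 58 mm, its outside vertical over the top 22 mm (wall 7 mm), the widest part and the place to grip; foot 48 x 48 mm. About 280 g. Origin: centre of the underside, z up, x and y parallel to its sides.
- pot_oblong: Oblong plant pot, hollow and open at the top, same white, blue and terracotta. 52 mm high; blue collar 104 mm long (its x) x 50 mm wide (its y), its outside vertical over the top 22 mm (wall 7 mm), the widest part: grip it across the 50 mm; foot 94 x 40 mm. About 340 g. Origin: centre of the underside, z up.
- saucer_large: Larger round terracotta saucer, loose on the table, 92 mm across outside, 13 mm high, rim 5 mm thick; its flat inner floor is 82 mm across and 5 mm above its underside. Origin: centre of the underside, z up.
- saucer_small: Smaller round terracotta saucer, loose on the table, 64 mm across outside, 13 mm high, rim 5 mm thick; its flat inner floor is 54 mm across and 5 mm above its underside. Origin: centre of the underside, z up.
- saucer_square: Square terracotta saucer, loose on the table, 82 x 82 mm outside, 13 mm high, rim 5 mm thick; flat inner floor 72 x 72 mm, 5 mm above its underside. Origin: centre of the underside, z up, x and y parallel to its sides.
- saucer_oblong: Oblong terracotta saucer, loose on the table, 128 mm long (its x) x 76 mm wide (its y) outside, 13 mm high, rim 5 mm thick; flat inner floor 118 x 66 mm, 5 mm above its underside. Origin: centre of the underside, z up.
- bud_vase: Slim white bud vase standing among the pots, not to be disturbed: 85 mm high, 40 mm across at the belly, 18 mm at the neck, about 120 g, easily knocked over. Origin: centre of the underside, z up. (Also on the table among the things, unlisted: a wooden disc and a cork pad, at most 12 mm high.)
Mind the look-alikes: they are no part of the job. What is shaped like the pot_large but red is not meant.

How it is judged:
At the end, for the whole second after the job is handed in: Each pot rests on its own saucer's floor: centres within 12 mm, origin 2 to 8 mm above the saucer's, upright within 0.08 rad; square (any quarter turn) and oblong (either way) lined up within 0.2 rad; each saucer flat and within 40 mm of its start (horizontal distance between pot_large and saucer_large below 0.012 m and z of pot_large in the frame of saucer_large between 0.002 and 0.008 m and angle between each of pot_large, saucer_large, pot_small, saucer_small, pot_square, saucer_square, pot_oblong, saucer_oblong's own z axis and vertical below 0.08 rad and linear speed of each of pot_large, pot_small, pot_square, pot_oblong below 0.02 m/s and angular speed of each of pot_large, pot_small, pot_square, pot_oblong below 0.2 rad/s and distance of each of saucer_large, saucer_small, saucer_square, saucer_oblong from where it was at the start of the episode below 0.04 m and horizontal distance between pot_small and saucer_small below 0.012 m and z of pot_small in the frame of saucer_small between 0.002 and 0.008 m and horizontal distance between pot_square and saucer_square below 0.012 m and z of pot_square in the frame of saucer_square between 0.002 and 0.008 m and horizontal distance between pot_oblong and saucer_oblong below 0.012 m and z of pot_oblong in the frame of saucer_oblong between 0.002 and 0.008 m and (angle between the x axis of pot_square and the x axis of saucer_square, either way round below 0.2 rad or angle between the x axis of pot_square and the y axis of saucer_square, either way round below 0.2 rad) and angle between the x axis of pot_oblong and the x axis of saucer_oblong, either way round below 0.2 rad); the robot touches nothing.
It fails at once if a pot is dropped or forced onto its saucer (more than 45 N between them) (contact force between pot_large and saucer_large above 45 N or contact force between pot_small and saucer_small above 45 N or contact force between pot_square and saucer_square above 45 N or contact force between pot_oblong and saucer_oblong above 45 N).
It fails at once if the bud vase is shoved more than 30 mm or tipped more than 0.4 rad (distance of bud_vase from where it was at the start of the episode above 0.03 m or angle between bud_vase's own z axis and vertical above 0.4 rad).
It also fails if it takes over 122 s, if anything falls off the work surface, if the arm or the gripper's body presses on something with over 40 N, if the wrist force passes 120 N, or if a joint passes its speed limit or range.

## Working session

There is one attempt and no reset: what is moved stays moved. The work goes in short steps, Python scripts to look and compute and a shell command to move; the robot and the scene stay as the last step left them, time stands still between calls to the robot, and variables do not carry over. Pictures are saved under pics/ and viewed, at most 15 in all, crops included, and the job is handed in when it is done.

```bash
mkdir -p pics; ls
cat > h.py <<'E'
from cell import *
import numpy as np, cv2
def grab(n):
    c=get_calibration(n); p,d=grab_frame(n); return p,d,c
def world(c,d,u,v):
    """pixels + depth -> world"""
    K=np.array([[c['fx'],0,c['cx']],[0,c['fy'],c['cy']],[0,0,1.]])
    q=cv2.undistortPoints(np.float32(np.stack([u,v],-1)).reshape(-1,1,2),K,np.array(c['D'],float)).reshape(-1,2)
    z=np.asarray(d).reshape(-1)
    P=np.stack([q[:,0]*z,-q[:,1]*z,-z],-1)
    T=np.array(c['T']); return P@T[:3,:3].T+T[:3,3]
def cast(c,uv,h):
    """pixels -> world on plane z=h"""
    uv=np.float32(uv).reshape(-1,2); T=np.array(c['T'])
    P=world(c,np.ones(len(uv)),uv[:,0],uv[:,1]); r=P-T[:3,3]
    return T[:3,3]+r*((h-T[2,3])/r[:,2])[:,None]
E
python3 - <<'E'
from h import *
for n in ("scene","side","wrist"):
    p,d,c=grab(n); cv2.imwrite(f'pics/{n}0.png',p[:,:,::-1]); np.savez(f'{n}0.npz',p=p,d=d,**{k:np.array(v) for k,v in c.items()})
    print(n,np.round(c['T'],3).tolist(),c['fx'],c['D'],(d>0).mean())
print(state())
E
```

```text
pics
scene [[0.203, -0.548, 0.811, 1.278], [0.979, 0.131, -0.157, -0.21], [-0.02, 0.826, 0.563, 0.565], [0.0, 0.0, 0.0, 1.0]] 362.3508371125236 [-0.04179485  0.          0.          0.          0.        ] 0.9960784912109375
side [[0.746, 0.383, -0.545, -0.222], [-0.666, 0.408, -0.625, -0.874], [-0.017, 0.829, 0.559, 0.769], [0.0, 0.0, 0.0, 1.0]] 411.26950767490746 [0.02733784 0.         0.         0.         0.        ] 0.9962107340494791
wrist [[0.271, -0.928, -0.255, 0.105], [0.963, 0.261, 0.073, 0.647], [-0.002, -0.265, 0.964, 0.385], [0.0, 0.0, 0.0, 1.0]] 296.58027617383334 [0.01016671 0.         0.         0.         0.        ] 0.9958852132161459
{'clock': 0.15, 'joint_pos': array([ 1.21339936e+00,  1.24361298e-01,  1.65135661e+00, -4.18697182e-05,
        1.36748475e+00, -8.25932578e-02]), 'joint_vel': array([-0.00056112, -0.00212567, -0.0046156 ,  0.00059543,  0.00197891,
       -0.00020143]), 'joint_efforts': array([ 4.19193520e-04, -4.18196547e+01, -3.60466897e+01,  7.75044342e-02,
        4.69151395e-02, -9.43510895e-05]), 'ee_pos': array([0.17622561, 0.62508162, 0.17856777]), 'eef_rot': array([-3.13998475e+00, -9.19706594e-05,  2.86679736e+00]), 'contact_force': array([ 0.45112635, -0.64572803, -0.70951068]), 'torque': array([ 0.00298218, -0.01512932,  0.05203098]), 'finger_force': 0.0, 'width': 0.0950948333881532}
```

View pics/scene0.png

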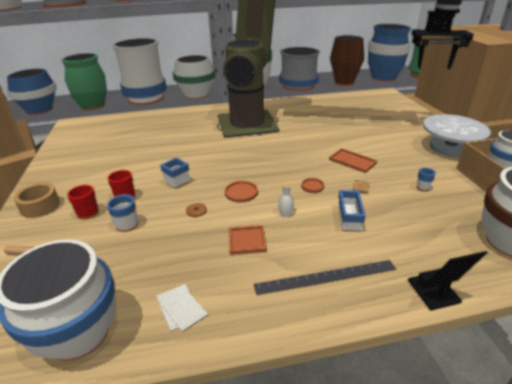

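View pics/side0.png

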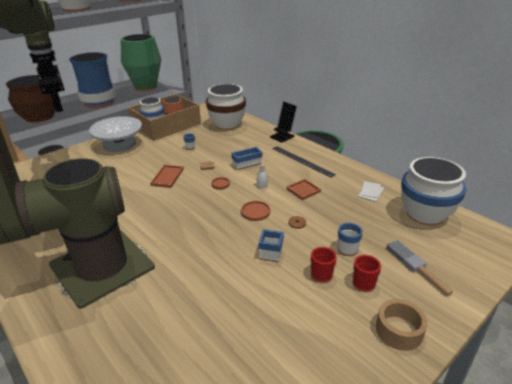

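The scene view shows the pots: pot_large at (123,212), pot_small at (426,179), pot_square at (175,171) and pot_oblong at (351,210). The saucers are large at (241,191), small at (313,185), square at (247,240) and oblong at (353,160), and the vase is at (287,203).

Candidates for pot_large are the red pots at (84,201) and (121,184) and the white pot with a blue collar at (123,212). Only (123,212) has the right colours. The big pots at (58,300) and on the shelf are decoration.

```bash
cat > m.py <<'E'
from h import *
def load(n):
    z=np.load(f'{n}0.npz'); return z['p'],z['d'],{k:z[k] for k in ('fx','fy','cx','cy','D','T')}
E
python3 - <<'E'
from m import *
for n in ('scene','side'):
    p,d,c=load(n)
    H=cv2.cvtColor(p,cv2.COLOR_RGB2HSV)
    blue=cv2.inRange(H,(100,90,40),(125,255,255)); ter=cv2.inRange(H,(0,120,90),(11,220,235))
    for nm,m in (('blue',blue),('ter',ter)):
        k,l,s,ce=cv2.connectedComponentsWithStats(m)
        for i in range(1,k):
            if s[i,4]<40: continue
            v,u=np.nonzero(l==i); P=world(c,d[v,u],u,v)
            if P[:,2].mean()>0.2 or P[:,2].min()<-.1: continue
            top=np.percentile(P[:,2],95)
            cnt=np.argwhere(l==i)[:,::-1]
            Q=P[P[:,2]>top-.008] if nm=='blue' else P[P[:,2]>-0.01]
            (a,b),(w,h),an=cv2.minAreaRect(np.float32(Q[:,:2]*1000))
            print(n,nm,ce[i].round(),s[i,4],'z',np.percentile(P[:,2],[5,50,95]).round(3),'rect',round(a),round(b),round(w),round(h),round(an),p[v,u].mean(0).round())
p,d,c=load('scene')
a=cv2.resize(p[150:250,50:210],None,fx=4,fy=4); cv2.imwrite('pics/crop1.png',a[:,:,::-1])
E
```

```text
scene blue [391.  35.] 490 z [0.104 0.138 0.175] rect 239 354 181 2356 57 [43. 62. 85.]
scene blue [29. 82.] 577 z [0.018 0.046 0.074] rect 284 -642 2161 171 19 [44. 64. 88.]
scene blue [298.  82.] 189 z [-0.087 -0.074 -0.061] rect 282 92 210 2080 71 [45. 64. 86.]
scene blue [144.  91.] 351 z [-0.072 -0.051 -0.032] rect 270 -268 2007 219 9 [44. 63. 86.]
scene blue [500. 153.] 133 z [0.079 0.087 0.093] rect 552 617 70 19 1 [50. 70. 95.]
scene blue [174. 167.] 258 z [0.045 0.055 0.062] rect 801 -226 951 66 6 [ 54.  76. 103.]
scene blue [426. 174.] 150 z [0.04  0.05  0.057] rect 914 106 34 962 51 [ 52.  75. 103.]
scene blue [351. 206.] 360 z [0.037 0.047 0.053] rect 636 141 47 103 73 [ 61.  85. 116.]
scene blue [121. 205.] 323 z [0.053 0.063 0.069] rect 534 -398 63 57 10 [ 53.  75. 102.]
scene blue [ 64. 321.] 1934 z [0.095 0.113 0.118] rect 1053 -374 536 166 21 [ 57.  83. 114.]
scene ter [353. 160.] 537 z [0.003 0.006 0.013] rect 783 15 137 1077 58 [160.  90.  57.]
scene ter [121. 181.] 328 z [0.022 0.057 0.07 ] rect 342 -432 195 62 15 [130.  40.  31.]
scene ter [312. 185.] 239 z [0.00
[... 837 characters left out ...]
. 89.]
side blue [271. 240.] 272 z [0.044 0.055 0.062] rect 69 -553 864 57 44 [53. 73. 98.]
side ter [173. 106.] 189 z [0.058 0.077 0.093] rect 662 654 113 71 7 [113.  68.  49.]
side ter [167. 176.] 450 z [0.001 0.004 0.012] rect 65 -259 1353 112 60 [140.  84.  61.]
side ter [220. 183.] 167 z [0.001 0.005 0.012] rect 472 97 65 59 40 [135.  82.  59.]
side ter [303. 189.] 377 z [0.001 0.004 0.012] rect 652 -122 88 84 84 [138.  83.  60.]
side ter [255. 210.] 440 z [0.001 0.004 0.012] rect 456 -101 92 90 2 [144.  87.  62.]
side ter [324. 263.] 562 z [0.002 0.049 0.069] rect 127 -601 883 62 34 [111.  34.  30.]
side ter [367. 271.] 560 z [0.005 0.052 0.07 ] rect 172 -675 881 62 31 [112.  35.  31.]
```

View pics/crop1.png

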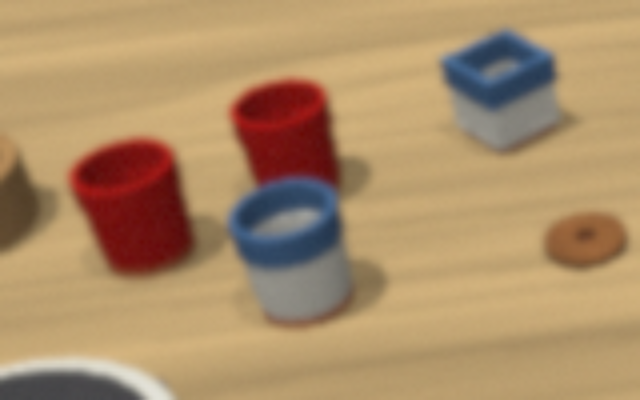

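The crop confirms it: the white pot with the blue collar (full-frame about (123,212)) is pot_large, and the two red ones beside it are decoys. Next I filter out the zero-depth pixels and fuse the two views.

Run:
```python
from m import *
seeds={'pot_large':((121,205),(350,233)),'pot_small':((426,174),(189,138)),'pot_square':((174,167),(271,240)),'pot_oblong':((351,206),(246,155)),
'saucer_large':((241,191),(255,210)),'saucer_small':((312,185),(220,183)),'saucer_square':((247,239),(303,189)),'saucer_oblong':((353,160),(167,176))}
im={n:load(n) for n in('scene','side')}
for k,s in seeds.items():
    both=[]
    for n,uv in zip(('scene','side'),s):
        p,d,c=im[n]; H=cv2.cvtColor(p,cv2.COLOR_RGB2HSV)
        m=cv2.inRange(H,(100,80,30),(125,255,255)) if 'pot' in k else cv2.inRange(H,(0,100,70),(13,230,245))
        _,l,_,ce=cv2.connectedComponentsWithStats(m); i=1+np.argmin(np.linalg.norm(ce[1:]-uv,axis=1))
        l=(l==i)&(d>0.2)
        v,u=np.nonzero(l); P=world(c,d[v,u],u,v); top=np.percentile(P[:,2],97)
        Q=P[(P[:,2]>top-.006)] if 'pot' in k else P[P[:,2]>-.01]
        med=np.median(Q[:,:2],0); Q=Q[np.linalg.norm(Q[:,:2]-med,axis=1)<.09]
        both.append(Q); r=cv2.minAreaRect(np.float32(Q[:,:2]*1000)); print(k,n,'top',round(top,4),np.round(r[0],1),np.round(r[1],1),round(r[2],1))
    Q=np.vstack(both); r=cv2.minAreaRect(np.float32(Q[:,:2]*1000)); e=cv2.minEnclosingCircle(np.float32(Q[:,:2]*1000))
    print('   BOTH',np.round(r[0],1),np.round(r[1],1),round(r[2],1),'circ',np.round(e[0],1),round(e[1],1))
p,d,c=im['scene']; 
for n,uv in(('scene',(287,203)),('side',(262,178))):
    p,d,c=im[n]; u,v=uv; g=np.mgrid[u-14:u+15,v-18:v+19].reshape(2,-1); z=d[g[1],g[0]]; P=world(c,z,g[0],g[1]); P=P[(z>0)&(P[:,2]>.015)&(P[:,2]<.12)]; print('vase',P.min(0).round(3),P.max(0).round(3))
```

```text
pot_large scene top 0.0702 [ 533.8 -397.2] [59.8 61.2] 39.3
pot_large side top 0.0691 [ 525.1 -400.7] [62.4 60.2] 71.4
   BOTH [ 529.9 -400.5] [69.8 61.2] 39.8 circ [ 529.2 -399.9] 36.0
pot_small scene top 0.0568 [557.8 395.4] [39.6 36.3] 0.9
pot_small side top 0.0539 [551.4 392.4] [43.  31.2] 55.3
   BOTH [555.4 391.7] [44.5 42.7] 60.9 circ [551.8 391.1] 26.0
pot_square scene top 0.0623 [ 365.9 -271.4] [57.4 56.5] 35.3
pot_square side top 0.062 [ 356.9 -275.3] [58.  53.7] 35.3
   BOTH [ 361.7 -274. ] [67.3 57. ] 35.3 circ [ 362.8 -274.8] 41.6
pot_oblong scene top 0.053 [636.  141.6] [ 47.6 102.1] 73.9
pot_oblong side top 0.0508 [627.  138.9] [ 48.3 100.2] 70.4
   BOTH [631.6 140.4] [ 53.5 109.9] 73.2 circ [631.8 141.9] 59.0
saucer_large scene top 0.0132 [461.4 -98.5] [91.  89.6] 2.4
saucer_large side top 0.0121 [461.3 -99. ] [105.1  89.2] 19.6
   BOTH [461.1 -98.5] [105.1  90.4] 19.8 circ [465.2 -98.4] 56.8
saucer_small scene top 0.0136 [478.7 101.2] [58.3 62.4] 71.0
saucer_small side top 0.013 [480.7 103.3] [86.4 60.1] 37.8
   BOTH [481.4 102.4] [86.3 62.7] 37.6 circ [474.1 112.4] 46.8
saucer_square scene top 0.0138 [ 650.6 -116.7] [ 83.5 100.6] 84.6
saucer_square side top 0.0123 [ 659.4 -121.9] [ 87.6 100.5] 81.3
   BOTH [ 656.5 -121. ] [ 90.5 110.5] 87.8 circ [ 655.2 -119. ] 59.2
saucer_oblong scene top 0.0137 [371.1 269.2] [130.1  79.1] 36.2
saucer_oblong side top 0.0126 [366.9 273.5] [144.5  86.4] 37.9
   BOTH [367.9 273. ] [146.2  88.4] 35.6 circ [372.5 265.3] 77.8
vase [ 0.569 -0.023  0.015] [0.595 0.015 0.083]
vase [ 0.551 -0.025  0.015] [0.665 0.123 0.083]
```

```bash
cat > look.py <<'E'
from h import *
import sys
H_={'b':None,'t':None}
def look(name=None,cam='wrist'):
    p,d,c=grab(cam); H=cv2.cvtColor(p,cv2.COLOR_RGB2HSV); out=[]
    if name: cv2.imwrite(f'pics/{name}.png',p[:,:,::-1])
    for nm,m in (('pot',cv2.inRange(H,(100,80,30),(125,255,255))),('saucer',cv2.inRange(H,(0,100,70),(13,230,245)))):
        k,l,s,_=cv2.connectedComponentsWithStats(cv2.morphologyEx(m,cv2.MORPH_CLOSE,np.ones((3,3))))
        for i in range(1,k):
            if s[i,4]<150: continue
            v,u=np.nonzero((l==i)&(d>.05)); P=world(c,d[v,u],u,v)
            top=np.percentile(P[:,2],95)
            if top>.09 or top<.007: continue
            sel=P[:,2]>top-(.008 if nm=='pot' else .005)
            q=np.float32(cast(c,np.stack([u,v],-1)[sel],top)[:,:2]*1000)
            hull=cv2.convexHull(q); M=cv2.moments(hull); a=M['m00']
            if a<800: continue
            (rx,ry),(w,h),an=cv2.minAreaRect(q)
            if w<h: w,h,an=h,w,an+90
            edge='EDGE' if s[i,0]<2 or s[i,1]<2 or s[i,0]+s[i,2]>510 or s[i,1]+s[i,3]>382 else ''
            print(nm,'px',s[i,0]+s[i,2]//2,s[i,1]+s[i,3]//2,'top',round(top,4),'cen',round(M['m10']/a,1),round(M['m01']/a,1),'rect',round(rx,1),round(ry,1),'size',round(w,1),round(h,1),'long-axis',round(np.radians(an),3),'col',p[v,u].mean(0).round(),edge)
def plan(x,y,z,yaw=None):
    from scipy.spatial.transform import Rotation as R
    s=state(); r=R.from_euler('xyz',s['eef_rot'])
    y0=s['eef_rot'][2]
    if yaw is None: yaw=y0
    yaw=y0+(yaw-y0+np.pi/2)%np.pi-np.pi/2
    q6=np.arctan2(y,x)+np.pi/2-yaw
    dp=r.inv().apply(np.array([x,y,z])-s['ee_pos'])*100
    dr=(r.inv()*R.from_euler('xyz',[np.pi,0,yaw])).as_rotvec()
    print('now',s['clock'],s['ee_pos'].round(4),s['eef_rot'].round(3),'q6',s['joint_pos'][5].round(2),'W',round(s['width'],4),'F',s['contact_force'].round(1))
    print('delta',dp.round(2),'rot',dr.round(3),'dist',np.linalg.norm(dp).round(1),'q6 goal',(q6+np.pi)%(2*np.pi)-np.pi,'yaw',yaw)
E
python3 -c "
from look import *
plan(.48,.27,.30)"
```

```text
now 0.15 [0.1762 0.6251 0.1786] [-3.14  -0.     2.867] q6 -0.08 W 0.0951 F [ 0.5 -0.6 -0.7]
delta [-38.87 -25.95 -12.11] rot [-0.002 -0.     0.   ] dist 48.3 q6 goal -0.783611568230473 yaw 2.8667973553361072
```

```bash
python3 -m creep '{"delta_pos":[[0,0,-6],[0,0,-12],[-6,-4,-12],[-11,-8,-12],[-17,-12,-12]],"rot":[[0,0,0],[0,0,0],[0,0,0],[0,0,0],[0,0,0]]}' 1
python3 -m creep '{"delta_pos":[[-5,-3.3,0],[-10,-6.5,0],[-15,-9.8,0],[-20,-13,0],[-21.9,-14,0]],"rot":[[0,0,0],[0,0,0],[0,0,0],[0,0,0],[0,0,0]]}'
python3 -m creep '{"delta_pos":[[0,0,0],[0,0,0]],"rot":[[0,0,0],[0,0,0]]}'
python3 -c "
from look import *
look('w1');plan(.48,-.25,.3)"
```

```text
clock: 0.78
ee_pos: [0.2948, 0.4783, 0.2993]
eef_rot: [-3.141, 0.0, 2.868]
contact_force: [-0.0, -0.5, 0.1]
width: 0.0951
finger_force: 0.0
clock: 1.4
ee_pos: [0.4683, 0.2834, 0.2991]
eef_rot: [-3.141, -0.0, 2.863]
contact_force: [-0.4, -0.7, -0.7]
width: 0.095
finger_force: 0.0
clock: 1.65
ee_pos: [0.4662, 0.2867, 0.2994]
eef_rot: [3.141, -0.001, 2.868]
contact_force: [-0.1, -0.4, 0.3]
width: 0.0952
finger_force: 0.0
pot px 335 200 top 0.0581 cen 550.4 395.8 rect 550.6 396.1 size 43.2 39.8 long-axis 0.222 col [ 58.  86. 116.] 
pot px 199 262 top 0.0541 cen 596.3 155.5 rect 596.3 155.6 size 48.7 35.1 long-axis 1.296 col [ 56.  84. 114.] 
saucer px 226 106 top 0.0146 cen 368.2 269.8 rect 368.2 269.8 size 125.8 74.4 long-axis 0.644 col [159.  92.  50.] 
saucer px 152 197 top 0.0145 cen 475.3 103.5 rect 475.1 103.8 size 62.0 60.3 long-axis 1.297 col [158.  92.  50.] 
saucer px 41 217 top 0.0143 cen 457.7 -95.1 rect 457.5 -94.5 size 93.0 88.1 long-axis 1.298 col [152.  87.  47.] 
now 1.7 [0.4661 0.2868 0.2995] [ 3.141e+00 -1.000e-03  2.869e+00] q6 -0.84 W 0.0951 F [-0.3  1.2 -0.6]
delta [-15.81 -51.32  -0.07] rot [ 0.    -0.001 -0.   ] dist 53.7 q6 goal -1.7780961059378664 yaw 2.868717403129236
```

View pics/w1.png

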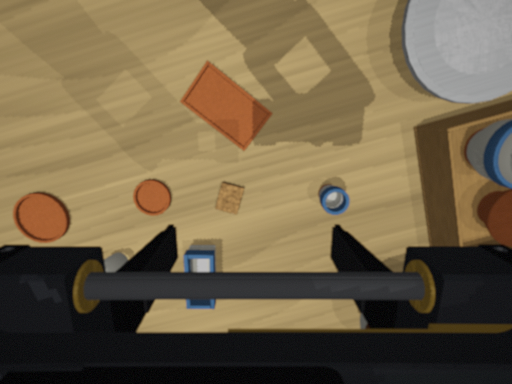

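The wrist view shows saucer_oblong (226,106), saucer_small (152,197), saucer_large (41,217), pot_small (335,200) standing clear of the crate, and pot_oblong partly hidden by the gripper at (199,275). I start with pot_small.

```bash
python3 -c "
from look import *
plan(.5505,.396,.12)"
```

```text
now 1.7 [0.4661 0.2868 0.2995] [ 3.141e+00 -1.000e-03  2.869e+00] q6 -0.84 W 0.0951 F [-0.3  1.2 -0.6]
delta [-5.2  12.78 17.95] rot [ 0.    -0.001 -0.   ] dist 22.6 q6 goal -0.6743288411667869 yaw 2.868717403129236
```

```bash
python3 -m creep '{"delta_pos":[[-2,4.5,3],[-4,9,7],[-5.2,12.8,12],[-5.2,12.8,17],[-5.2,12.8,18]],"rot":[[0,0,0],[0,0,0],[0,0,0],[0,0,0],[0,0,0]]}' 1
python3 -m creep '{"delta_pos":[[0,0,0],[0,0,0]],"rot":[[0,0,0],[0,0,0]]}'
python3 -c "
from look import *
look('w2');plan(.5505,.396,.026)"
```

```text
clock: 2.33
ee_pos: [0.5479, 0.3947, 0.114]
eef_rot: [-3.135, -0.006, 2.869]
contact_force: [-0.9, -0.6, -0.3]
width: 0.0951
finger_force: 0.0
clock: 2.58
ee_pos: [0.5531, 0.3958, 0.1234]
eef_rot: [3.138, 0.004, 2.867]
contact_force: [0.9, -0.1, 0.2]
width: 0.0947
finger_force: 0.0
pot px 254 195 top 0.0579 cen 551.3 397.6 rect 551.3 397.9 size 42.2 40.0 long-axis 2.866 col [ 54.  82. 112.] 
saucer px 77 58 top 0.0144 cen 376.9 272.7 rect 369.0 270.8 size 129.9 75.4 long-axis 0.647 col [156.  90.  49.] EDGE
now 2.625 [0.5532 0.3957 0.1235] [3.137 0.004 2.867] q6 -0.75 W 0.0952 F [0.5 0.7 0.4]
delta [ 0.31 -0.09  9.74] rot [0.004 0.004 0.   ] dist 9.7 q6 goal -0.6724616267036989 yaw 2.866850188666148
```

View pics/w2.png

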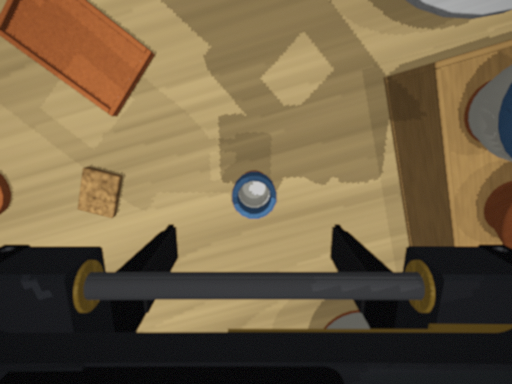

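```bash
python3 -m creep '{"delta_pos":[[0.15,0.1,3],[0.15,0.1,6],[0.15,0.1,8.5],[0.15,0.1,9.4],[0.15,0.1,9.4]],"rot":[[0,0,0],[0,0,0],[0,0,0],[0,0,0],[0,0,0]]}' 1
python3 -m creep '{"delta_pos":[[0,0,0],[0,0,0],[0,0,0],[0,0,0],[0,0,0]],"rot":[[0,0,0],[0,0,0],[0,0,0],[0,0,0],[0,0,0]]}' 0.3 20
python3 -m creep '{"delta_pos":[[0,0,0],[0,0,0],[0,0,0],[0,0,0]],"rot":[[0,0,0],[0,0,0],[0,0,0],[0,0,0]]}' 0.3 20
```

```text
clock: 3.25
ee_pos: [0.5511, 0.3963, 0.0267]
eef_rot: [3.141, 0.001, 2.867]
contact_force: [-0.3, -0.3, 0.7]
width: 0.0948
finger_force: 0.0
clock: 3.88
ee_pos: [0.5505, 0.3961, 0.0256]
eef_rot: [-3.142, -0.0, 2.867]
contact_force: [0.1, 0.5, -0.3]
width: 0.0506
finger_force: 0.0
clock: 4.38
ee_pos: [0.5506, 0.3961, 0.0255]
eef_rot: [3.142, -0.0, 2.867]
contact_force: [0.4, -0.1, -0.4]
width: 0.0289
finger_force: 0.0
```

The fingers closed to 29 mm with no force, so something is off. I'll look.

```bash
python3 -c "
from look import *
look('w3')
plan(.551,.397,.1)
p,d,c=grab('side'); cv2.imwrite('pics/s3.png',cv2.resize(p[90:240,110:310],None,fx=4,fy=4)[:,:,::-1])"
python3 - <<'E'
import cv2,numpy as np
cv2.imwrite('pics/c3.png',np.hstack([cv2.resize(cv2.imread('pics/w3.png'),(400,300)),cv2.resize(cv2.imread('pics/s3.png'),(400,300))]))
E
```

```text
pot px 255 237 top 0.0623 cen 549.7 398.0 rect 550.1 397.2 size 42.5 34.0 long-axis 2.802 col [46. 71. 96.] 
saucer px 55 60 top 0.0143 cen 407.9 297.1 rect 404.5 297.6 size 75.5 42.4 long-axis 2.213 col [159.  93.  51.] EDGE
now 4.425 [0.5506 0.3961 0.0255] [-3.142 -0.     2.867] q6 -0.75 W 0.0281 F [ 0.3  0.5 -0.1]
delta [-0.02  0.1  -7.45] rot [-0. -0.  0.] dist 7.4 q6 goal -0.6715936068658896 yaw 2.8667475786617667
```

View pics/c3.png

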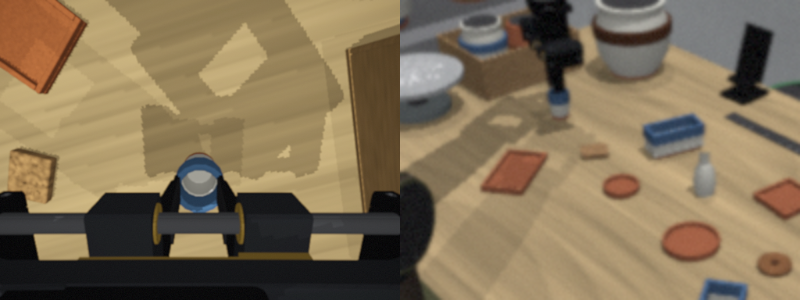

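```bash
python3 -c "
import cv2
a=cv2.imread('pics/w3.png')[180:330,160:350]; cv2.imwrite('pics/c4.png',cv2.resize(a,None,fx=4,fy=4,interpolation=cv2.INTER_CUBIC))"
```

```text
(no output)
```

View pics/c4.png

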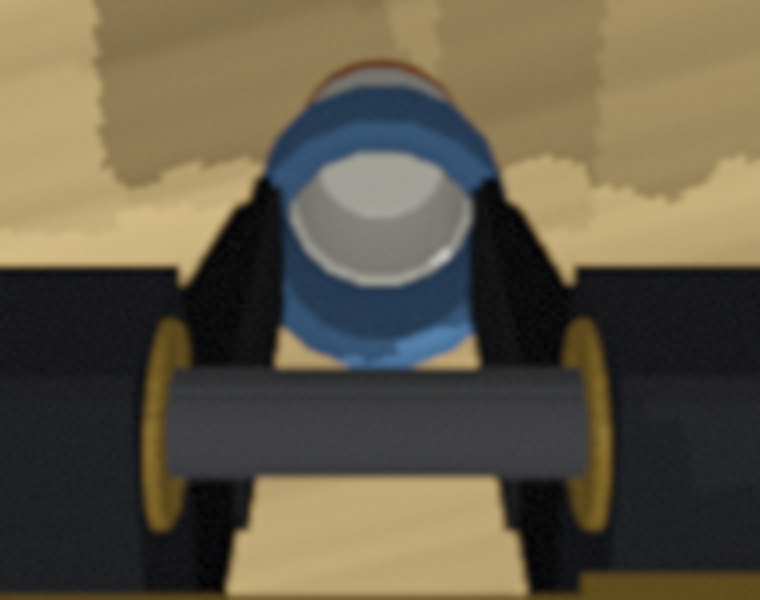

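The pot is still upright and centred between the fingers at (255,234) full-frame. The opening I commanded may simply be where the fingers stopped, so I'll command full closure and see where they stop.

```bash
python3 -m creep '{"delta_pos":[[0,0,0],[0,0,0]],"rot":[[0,0,0],[0,0,0]]}' 0 20
python3 -m creep '{"delta_pos":[[0,0,0],[0,0,0]],"rot":[[0,0,0],[0,0,0]]}' 0 20
python3 -c "
from look import *
look('w5');print(state())"; python3 -c "
import cv2
a=cv2.imread('pics/w5.png')[180:330,160:350]; cv2.imwrite('pics/c5.png',cv2.resize(a,None,fx=4,fy=4,interpolation=cv2.INTER_CUBIC))"
```

```text
clock: 4.72
ee_pos: [0.5506, 0.3961, 0.0256]
eef_rot: [-3.142, -0.0, 2.867]
contact_force: [0.0, -1.0, -0.3]
width: 0.0141
finger_force: 0.0
clock: 4.97
ee_pos: [0.5506, 0.3961, 0.0256]
eef_rot: [-3.142, 0.0, 2.867]
contact_force: [0.4, 0.6, -0.4]
width: 0.001
finger_force: 0.0
pot px 255 225 top 0.058 cen 544.4 399.7 rect 542.9 400.3 size 40.7 26.4 long-axis 1.279 col [47. 72. 98.] 
saucer px 55 60 top 0.0143 cen 407.7 297.2 rect 404.7 297.4 size 75.8 41.8 long-axis 2.203 col [153.  88.  48.] EDGE
{'clock': 5.025, 'joint_pos': array([ 5.44611602e-01,  3.14783624e-01,  1.69793145e+00, -1.41802737e-05,
        1.12890000e+00, -7.51458266e-01]), 'joint_vel': array([-1.06716462e-03,  5.78372016e-04,  5.33841234e-04, -2.45181633e-03,
       -4.93657162e-04,  6.00253431e-05]), 'joint_efforts': array([ 3.36653848e-04, -4.69480813e+01, -3.25787258e+01,  3.23620846e-02,
        8.27795430e-02,  5.46708986e-05]), 'ee_pos': array([0.55054463, 0.39613458, 0.02557051]), 'eef_rot': array([-3.14156752e+00, -5.93842908e-06,  2.86687226e+00]), 'contact_force': array([ 0.43426763,  0.24778746, -0.02965085]), 'torque': array([ 0.01679191, -0.04208701,  0.0301662 ]), 'finger_force': 0.0, 'width': 0.000537297259285531}
```

View pics/c5.png

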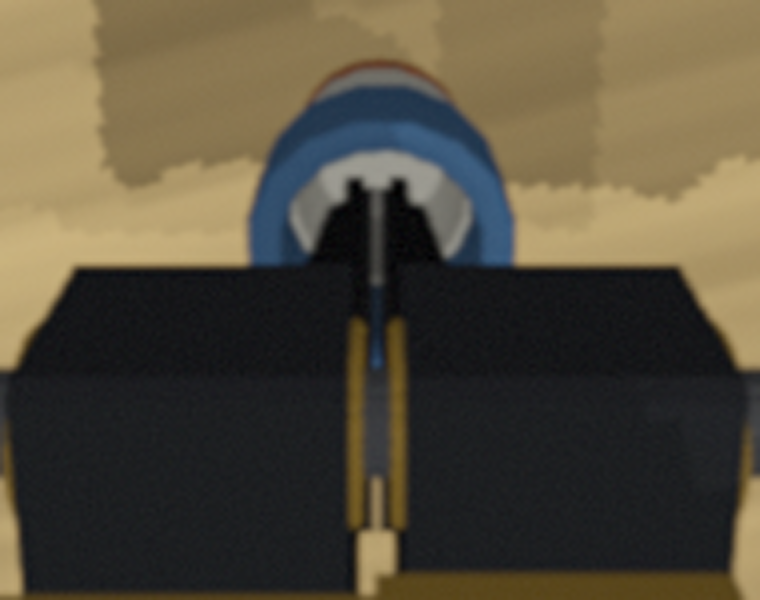

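The fingers have shut inside the pot's mouth outline, so the tips are above the rim and the pot hasn't moved. The real tips must be higher than the reported TCP. I'll check their actual height by depth.

Run:
```python
from look import *
p,d,c=grab('wrist')
for v in range(218,262,4):
    u=np.array([243,247,250,258,261,265]); vv=np.full(6,v)
    P=world(c,d[vv,u],u,vv); print(v,P.round(3)[1].tolist(),P.round(3)[4].tolist(),p[v,250].tolist())
for cam in('scene','side'):
    p,d,c=grab(cam); v,u=np.mgrid[0:384,0:512].reshape(2,-1); P=world(c,d[v,u],u,v)
    ok=(np.hypot(P[:,0]-.5506,P[:,1]-.396)<.035)&(p[v,u].max(1)<55)&(P[:,2]<.2)&(d[v,u]>0)
    print(cam,ok.sum(),np.sort(P[ok,2])[:12].round(3))
```

```text
218 [0.536, 0.397, 0.056] [0.538, 0.405, 0.057] [117, 124, 126]
222 [0.554, 0.391, 0.012] [0.557, 0.401, 0.012] [155, 153, 145]
226 [0.538, 0.396, 0.065] [0.54, 0.404, 0.066] [45, 44, 43]
230 [0.539, 0.396, 0.071] [0.54, 0.404, 0.072] [15, 14, 15]
234 [0.538, 0.397, 0.078] [0.54, 0.404, 0.078] [11, 11, 13]
238 [0.538, 0.397, 0.084] [0.54, 0.404, 0.083] [13, 14, 15]
242 [0.538, 0.397, 0.089] [0.54, 0.404, 0.089] [13, 13, 12]
246 [0.517, 0.404, 0.144] [0.518, 0.409, 0.145] [13, 15, 15]
250 [0.516, 0.405, 0.149] [0.517, 0.409, 0.149] [14, 16, 17]
254 [0.516, 0.405, 0.15] [0.517, 0.409, 0.151] [15, 18, 17]
258 [0.516, 0.405, 0.154] [0.517, 0.409, 0.154] [21, 20, 18]
scene 473 [0.062 0.064 0.065 0.065 0.065 0.066 0.066 0.067 0.067 0.067 0.068 0.069]
side 92 [0.059 0.061 0.061 0.062 0.064 0.065 0.067 0.067 0.067 0.068 0.069 0.069]
```

Depth from all three cameras puts the tips at z≈0.061 while the reported TCP is 0.0256. The reported TCP is therefore about 35 mm beyond the real tips along the tool axis, with x and y agreeing. I'll go with tip z = ee z + 0.035.

```bash
python3 -m creep '{"delta_pos":[[0,0,-1.5],[0,0,-3],[0,0,-3],[0,0,-3],[0,0,-3]],"rot":[[0,0,0],[0,0,0],[0,0,0],[0,0,0],[0,0,0]]}' 1
python3 -m creep '{"delta_pos":[[0,0,0],[0,0,0],[0,0,0],[0,0,0],[0,0,0]],"rot":[[0,0,0],[0,0,0],[0,0,0],[0,0,0],[0,0,0]]}' 1
python3 -m creep '{"delta_pos":[[0,0,2],[0,0,4],[0,0,5.5],[0,0,6.2],[0,0,6.2]],"rot":[[0,0,0],[0,0,0],[0,0,0],[0,0,0],[0,0,0]]}' 1
python3 -m creep '{"delta_pos":[[0,0,0],[0,0,0],[0,0,0],[0,0,0],[0,0,0]],"rot":[[0,0,0],[0,0,0],[0,0,0],[0,0,0],[0,0,0]]}' 0.3 20
python3 -m creep '{"delta_pos":[[0,0,0],[0,0,0]],"rot":[[0,0,0],[0,0,0]]}'
```

```text
clock: 5.8
ee_pos: [0.5501, 0.3958, 0.0549]
eef_rot: [-3.141, -0.001, 2.867]
contact_force: [-0.4, 0.6, 0.1]
width: 0.0452
finger_force: 0.0
clock: 6.42
ee_pos: [0.5506, 0.3961, 0.0556]
eef_rot: [3.142, 0.0, 2.867]
contact_force: [0.2, -0.2, 1.0]
width: 0.0926
finger_force: 0.0
clock: 7.05
ee_pos: [0.5501, 0.3958, -0.0075]
eef_rot: [-3.14, -0.001, 2.867]
contact_force: [0.1, 0.0, 0.9]
width: 0.095
finger_force: 0.0
clock: 7.68
ee_pos: [0.5506, 0.3961, -0.0064]
eef_rot: [3.141, 0.0, 2.867]
contact_force: [-0.5, 0.8, 0.0]
width: 0.0509
finger_force: 0.0
clock: 7.92
ee_pos: [0.5506, 0.3962, -0.0064]
eef_rot: [3.141, 0.0, 2.867]
contact_force: [0.2, 0.4, 0.2]
width: 0.0441
finger_force: 20.0
```

Gripped: 44 mm and 20 N. Lift, then carry to saucer_small.

```bash
python3 -m creep '{"delta_pos":[[0,0,-1],[0,0,-4],[0,0,-8],[0,0,-12],[0,0,-12]],"rot":[[0,0,0],[0,0,0],[0,0,0],[0,0,0],[0,0,0]]}'
python3 -c "
from look import *
plan(.4753,.1035,.113)"
```

```text
clock: 8.55
ee_pos: [0.5532, 0.3977, 0.1191]
eef_rot: [3.135, 0.006, 2.867]
contact_force: [0.2, -0.1, -1.3]
width: 0.0439
finger_force: 20.0
now 8.55 [0.5532 0.3977 0.1191] [3.135 0.006 2.867] q6 -0.75 W 0.0439 F [ 0.2 -0.1 -1.3]
delta [ -0.48 -30.44   0.41] rot [0.007 0.006 0.   ] dist 30.4 q6 goal -1.0816142335520063 yaw 2.866820607181923
```

```bash
python3 -m creep '{"delta_pos":[[-0.1,-3,0],[-0.3,-8,0],[-0.4,-14,0],[-0.5,-20,0],[-0.6,-25.5,0]],"rot":[[0,0,0],[0,0,0],[0,0,0],[0,0,0],[0,0,0]]}'
python3 -m creep '{"delta_pos":[[0,-3,0],[-0.1,-4.7,0],[-0.1,-4.7,0],[-0.1,-4.7,0],[-0.1,-4.7,0]],"rot":[[0,0,0],[0,0,0],[0,0,0],[0,0,0],[0,0,0]]}'
python3 -c "
from look import *
look('w6');plan(.4753,.1035,-.001)"
```

```text
clock: 9.18
ee_pos: [0.4851, 0.147, 0.1116]
eef_rot: [-3.14, -0.002, 2.867]
contact_force: [1.2, 0.8, -1.3]
width: 0.044
finger_force: 20.0
clock: 9.8
ee_pos: [0.4756, 0.1044, 0.1135]
eef_rot: [3.141, -0.0, 2.868]
contact_force: [-0.2, -0.1, -1.8]
width: 0.0438
finger_force: 20.0
saucer px 391 56 top 0.0143 cen 378.1 269.6 rect 368.5 268.1 size 126.3 77.1 long-axis 0.644 col [159.  93.  51.] EDGE
saucer px 251 188 top 0.0151 cen 473.6 102.1 rect 472.2 102.4 size 61.1 57.1 long-axis 1.393 col [153.  89.  50.] 
saucer px 72 221 top 0.0143 cen 457.9 -95.7 rect 457.6 -95.9 size 92.5 88.8 long-axis 1.298 col [175. 104.  58.] 
now 9.85 [0.4755 0.1044 0.1135] [ 3.142 -0.     2.868] q6 -1.19 W 0.0442 F [ 1.   0.3 -2.3]
delta [-1.000e-02 -9.000e-02  1.145e+01] rot [ 0. -0. -0.] dist 11.4 q6 goal -1.0829213788594636 yaw 2.8681277524893805
```

View pics/w6.png

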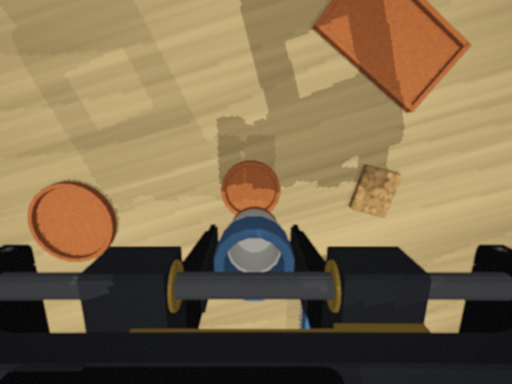

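The saucer at (251,188) lies under the pot on the tool axis. Lowering, slowing near contact.

```bash
python3 -m creep '{"delta_pos":[[0,0,2.5],[0,0,5.5],[0,0,8.5],[0,0,10],[0,0,10.5]],"rot":[[0,0,0],[0,0,0],[0,0,0],[0,0,0],[0,0,0]]}'
python3 -m creep '{"delta_pos":[[0,0,0.2],[0,0,0.4],[0,0,0.6],[0,0,0.7],[0,0,0.8]],"rot":[[0,0,0],[0,0,0],[0,0,0],[0,0,0],[0,0,0]]}'
python3 -m creep '{"delta_pos":[[0,0,0.05],[0,0,0.1],[0,0,0.15],[0,0,0.15]],"rot":[[0,0,0],[0,0,0],[0,0,0],[0,0,0]]}'
python3 -m creep '{"delta_pos":[[0,0,0.05],[0,0,0.05]],"rot":[[0,0,0],[0,0,0]]}'
```

```text
clock: 10.48
ee_pos: [0.475, 0.1038, 0.0078]
eef_rot: [-3.141, -0.001, 2.867]
contact_force: [0.2, -0.4, -2.0]
width: 0.0443
finger_force: 20.0
clock: 11.1
ee_pos: [0.4755, 0.1035, 0.0007]
eef_rot: [3.141, 0.0, 2.867]
contact_force: [0.0, -0.2, -1.9]
width: 0.0438
finger_force: 20.0
clock: 11.6
ee_pos: [0.4753, 0.1035, -0.001]
eef_rot: [-3.142, -0.0, 2.867]
contact_force: [-0.3, 0.3, -2.2]
width: 0.044
finger_force: 20.0
clock: 11.85
ee_pos: [0.4754, 0.1036, -0.0014]
eef_rot: [3.142, 0.0, 2.867]
contact_force: [0.3, 0.5, -1.6]
width: 0.044
finger_force: 20.0
```

```bash
python3 -m creep '{"delta_pos":[[0,0,0.03],[0,0,0.05],[0,0,0.05]],"rot":[[0,0,0],[0,0,0],[0,0,0]]}'
python3 -m creep '{"delta_pos":[[0,0,0.03],[0,0,0.05],[0,0,0.05]],"rot":[[0,0,0],[0,0,0],[0,0,0]]}'
```

```text
clock: 12.22
ee_pos: [0.4756, 0.1036, -0.0015]
eef_rot: [3.142, 0.0, 2.867]
contact_force: [-1.1, -0.9, 2.4]
width: 0.0439
finger_force: 20.0
clock: 12.6
ee_pos: [0.4757, 0.1035, -0.0015]
eef_rot: [-3.142, 0.0, 2.867]
contact_force: [-3.3, 0.4, 7.0]
width: 0.044
finger_force: 20.0
```

Contact reached at about 7 N. Release and lift.

```bash
python3 -m creep '{"delta_pos":[[0,0,-0.04],[0,0,-0.08],[0,0,-0.08],[0,0,-0.08]],"rot":[[0,0,0],[0,0,0],[0,0,0],[0,0,0]]}' 0.8
python3 -m creep '{"delta_pos":[[0,0,-2],[0,0,-5],[0,0,-9],[0,0,-13],[0,0,-14]],"rot":[[0,0,0],[0,0,0],[0,0,0],[0,0,0],[0,0,0]]}' 1
python3 -c "
from look import *
look();plan(.6316,.1404,.14,1.28)"
```

```text
clock: 13.1
ee_pos: [0.4753, 0.1035, -0.0018]
eef_rot: [-3.142, -0.0, 2.867]
contact_force: [0.1, 0.5, -0.7]
width: 0.0747
finger_force: 0.0
clock: 13.72
ee_pos: [0.4773, 0.1037, 0.1416]
eef_rot: [3.139, 0.005, 2.867]
contact_force: [-0.2, 0.3, -0.1]
width: 0.0954
finger_force: 0.0
pot px 253 192 top 0.0629 cen 475.9 104.6 rect 475.7 104.6 size 42.0 39.9 long-axis 2.867 col [ 52.  79. 108.] 
saucer px 380 54 top 0.0144 cen 375.6 269.0 rect 368.3 267.8 size 127.1 77.1 long-axis 0.648 col [144.  81.  44.] EDGE
saucer px 251 178 top 0.0149 cen 470.3 102.0 rect 467.9 102.0 size 62.0 48.4 long-axis 1.51 col [122.  68.  39.] 
saucer px 85 211 top 0.0143 cen 457.4 -96.3 rect 456.8 -96.1 size 92.3 87.7 long-axis 1.254 col [160.  93.  50.] 
now 13.775 [0.477  0.1038 0.1412] [3.14  0.004 2.867] q6 -1.19 W 0.0953 F [0.8 0.3 0.2]
delta [-13.89   7.72   0.19] rot [-0.002  0.005 -1.555] dist 15.9 q6 goal -2.632060325331972 yaw 4.421592653589793
```

```bash
python3 -m creep '{"delta_pos":[[-2.5,1.5,0],[-6,3.5,0],[-10,5.5,0],[-13,7,0],[-13.9,7.7,0]],"rot":[[0,0,0.15],[0,0,0.33],[0,0,0.51],[0,0,0.69],[0,0,0.87]]}' 1
python3 -m creep '{"delta_pos":[[0,0,0],[0,0,0],[0,0,0],[0,0,0],[0,0,0]],"rot":[[0,0,0.18],[0,0,0.36],[0,0,0.54],[0,0,0.7],[0,0,0.717]]}'
python3 -m creep '{"delta_pos":[[0,0,0]],"rot":[[0,0,0]]}'
python3 -c "
from look import *
look('w7');plan(.6316,.1404,.14,1.28)"
```

```text
clock: 14.4
ee_pos: [0.6303, 0.1399, 0.1351]
eef_rot: [-3.138, -0.001, 1.991]
contact_force: [-0.3, 0.2, 0.6]
width: 0.0948
finger_force: 0.0
clock: 15.02
ee_pos: [0.6289, 0.1398, 0.1358]
eef_rot: [-3.138, 0.001, 1.281]
contact_force: [0.0, 0.1, 0.0]
width: 0.0951
finger_force: 0.0
clock: 15.15
ee_pos: [0.6294, 0.1398, 0.1369]
eef_rot: [-3.14, 0.001, 1.282]
contact_force: [-0.1, 0.0, 0.1]
width: 0.0946
finger_force: 0.0
pot px 256 188 top 0.054 cen 632.9 144.5 rect 633.0 144.2 size 101.2 49.5 long-axis 2.853 col [ 57.  87. 118.] 
saucer px 27 141 top 0.0145 cen 399.3 265.3 rect 399.3 249.4 size 137.4 51.1 long-axis 1.057 col [122.  68.  36.] EDGE
saucer px 138 236 top 0.0146 cen 477.9 122.1 rect 477.1 123.8 size 57.4 21.0 long-axis 3.137 col [121.  68.  38.] 
now 15.2 [0.6296 0.1399 0.1373] [-3.140e+00  1.000e-03  1.282e+00] q6 0.42 W 0.0948 F [-0.2  0.2  0.2]
delta [ 0.11  0.18 -0.27] rot [-0.001  0.001  0.002] dist 0.3 q6 goal 0.509532328257821 yaw 1.2800000000000002
```

View pics/w7.png

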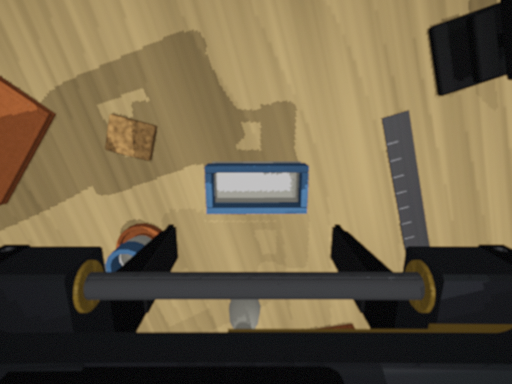

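pot_oblong at (256,188) has its long side along the finger line, so I need a quarter turn (its long axis is 2.853 rad). I turn back with the shift (0.5, 0.2 cm).

```bash
python3 -m creep '{"delta_pos":[[0.2,0.1,1],[0.5,0.2,2],[0.5,0.2,2],[0.5,0.2,2],[0.5,0.2,2]],"rot":[[0,0,-0.15],[0,0,-0.33],[0,0,-0.51],[0,0,-0.69],[0,0,-0.87]]}' 1
python3 -m creep '{"delta_pos":[[0,0,0],[0,0,0],[0,0,0],[0,0,0],[0,0,0]],"rot":[[0,0,-0.18],[0,0,-0.36],[0,0,-0.54],[0,0,-0.7],[0,0,-0.701]]}'
python3 -m creep '{"delta_pos":[[0,0,0],[0,0,0]],"rot":[[0,0,0],[0,0,0]]}'
python3 -c "
from look import *
look();plan(.6329,.1443,-.01,2.853)"
```

```text
clock: 15.82
ee_pos: [0.6333, 0.1441, 0.118]
eef_rot: [-3.141, -0.0, 2.157]
contact_force: [-0.5, -0.7, -0.4]
width: 0.0948
finger_force: 0.0
clock: 16.45
ee_pos: [0.6333, 0.1441, 0.1181]
eef_rot: [-3.142, -0.0, 2.85]
contact_force: [-0.4, 0.3, 0.0]
width: 0.0947
finger_force: 0.0
clock: 16.7
ee_pos: [0.6334, 0.1441, 0.1183]
eef_rot: [-3.142, -0.0, 2.85]
contact_force: [0.6, -0.5, -0.1]
width: 0.095
finger_force: 0.0
pot px 151 36 top 0.0629 cen 479.7 105.5 rect 479.4 105.5 size 43.7 41.6 long-axis 0.945 col [ 50.  78. 107.] 
pot px 251 195 top 0.0541 cen 631.4 143.6 rect 631.4 143.8 size 102.7 48.1 long-axis 2.858 col [ 56.  85. 115.] 
saucer px 165 47 top 0.0151 cen 481.4 105.2 rect 483.8 106.6 size 62.4 48.2 long-axis 2.153 col [134.  76.  42.] 
now 16.75 [0.6334 0.1441 0.1183] [-3.142 -0.     2.85 ] q6 -1.14 W 0.0953 F [ 0.1 -0.1  0. ]
delta [ 0.05  0.   12.83] rot [-0.    -0.    -0.003] dist 12.8 q6 goal -1.058037431128552 yaw 2.8529999999999998
```

```bash
python3 -m creep '{"delta_pos":[[0.1,0,3],[0.1,0,7],[0.1,0,10.5],[0.1,0,12.5],[0.1,0,12.8]],"rot":[[0,0,0],[0,0,0],[0,0,0],[0,0,0],[0,0,0]]}' 1
python3 -m creep '{"delta_pos":[[0,0,0],[0,0,0],[0,0,0],[0,0,0],[0,0,0]],"rot":[[0,0,0],[0,0,0],[0,0,0],[0,0,0],[0,0,0]]}' 0.3 30
python3 -m creep '{"delta_pos":[[0,0,0],[0,0,0]],"rot":[[0,0,0],[0,0,0]]}'
```

```text
clock: 17.38
ee_pos: [0.6314, 0.1443, -0.0111]
eef_rot: [-3.14, -0.002, 2.851]
contact_force: [0.5, 0.1, 0.6]
width: 0.0952
finger_force: 0.0
clock: 18.0
ee_pos: [0.6324, 0.1441, -0.0094]
eef_rot: [-3.141, 0.0, 2.851]
contact_force: [-0.7, -2.5, 0.5]
width: 0.0504
finger_force: 0.9
clock: 18.25
ee_pos: [0.6324, 0.1442, -0.0094]
eef_rot: [-3.141, -0.0, 2.851]
contact_force: [-1.6, -1.9, 3.0]
width: 0.0497
finger_force: 30.0
```

```bash
python3 -m creep '{"delta_pos":[[0,0,-1],[0,0,-4],[0,0,-8],[0,0,-12],[0,0,-12]],"rot":[[0,0,0],[0,0,0],[0,0,0],[0,0,0],[0,0,0]]}'
python3 -m creep '{"delta_pos":[[0,0,0],[0,0,0]],"rot":[[0,0,0],[0,0,0]]}'
python3 -c "
from look import *
plan(.3682,.2698,.11,3.787)"
```

```text
clock: 18.88
ee_pos: [0.6354, 0.1451, 0.115]
eef_rot: [3.138, 0.008, 2.851]
contact_force: [0.2, -0.3, -2.6]
width: 0.0499
finger_force: 30.0
clock: 19.12
ee_pos: [0.6305, 0.1442, 0.1072]
eef_rot: [-3.14, -0.005, 2.851]
contact_force: [0.4, 1.3, -3.3]
width: 0.0499
finger_force: 30.0
now 19.125 [0.6305 0.1442 0.1072] [-3.14  -0.005  2.851] q6 -1.14 W 0.0499 F [ 0.4  1.3 -3.3]
delta [28.73  4.51 -0.16] rot [ 0.    -0.005 -0.936] dist 29.1 q6 goal -1.5838317166888691 yaw 3.787
```

```bash
python3 -m creep '{"delta_pos":[[3,0.5,0],[8,1.3,0],[14,2.2,0],[20,3.1,0],[25,4,0]],"rot":[[0,0,-0.1],[0,0,-0.27],[0,0,-0.44],[0,0,-0.6],[0,0,-0.77]]}'
python3 -c "
from look import *
plan(.3682,.2698,.11,3.787)"
```

```text
clock: 19.75
ee_pos: [0.4013, 0.2545, 0.1083]
eef_rot: [3.141, -0.003, -2.657]
contact_force: [-0.6, 1.4, -2.2]
width: 0.0494
finger_force: 30.0
now 19.75 [0.4013 0.2545 0.1083] [ 3.141e+00 -3.000e-03 -2.657e+00] q6 -1.6 W 0.0494 F [-0.6  1.4 -2.2]
delta [ 2.22  2.9  -0.16] rot [ 0.001 -0.003 -0.161] dist 3.7 q6 goal -1.5838317166888682 yaw -2.4961853071795868
```

```bash
python3 -m creep '{"delta_pos":[[1.2,1.5,0],[2.2,2.9,0],[2.2,2.9,0],[2.2,2.9,0],[2.2,2.9,0]],"rot":[[0,0,-0.1],[0,0,-0.16],[0,0,-0.16],[0,0,-0.16],[0,0,-0.16]]}'
python3 -c "
from look import *
look('w8');plan(.3682,.2698,.0,3.787)"
```

```text
clock: 20.38
ee_pos: [0.3722, 0.2697, 0.1103]
eef_rot: [-3.141, -0.0, -2.504]
contact_force: [0.4, -0.4, -3.2]
width: 0.0502
finger_force: 30.0
pot px 37 185 top 0.0627 cen 474.4 106.6 rect 474.5 106.7 size 46.7 40.8 long-axis 2.455 col [ 51.  78. 106.] 
saucer px 255 141 top 0.0147 cen 330.4 241.5 rect 330.5 241.4 size 74.7 33.5 long-axis 2.209 col [169. 100.  56.] 
saucer px 66 173 top 0.0147 cen 470.7 104.9 rect 468.5 105.9 size 61.5 53.0 long-axis 1.084 col [140.  81.  46.] 
now 20.425 [0.3722 0.2697 0.1104] [-3.141 -0.    -2.504] q6 -1.7 W 0.0497 F [ 1.1 -0.2 -2.3]
delta [ 0.31  0.24 11.04] rot [-0.    -0.    -0.008] dist 11.0 q6 goal -1.5838317166888682 yaw -2.4961853071795868
```

View pics/w8.png

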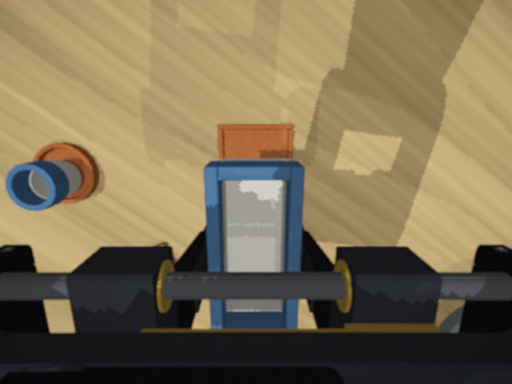

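Saucer_oblong's end shows at (255,141), parallel to the pot, and its near edge puts the centre at (368,270). Correct and lower.

```bash
python3 -m creep '{"delta_pos":[[0.3,0.25,2],[0.3,0.25,5],[0.3,0.25,8],[0.3,0.25,9.6],[0.3,0.25,10.2]],"rot":[[0,0,-0.008],[0,0,-0.008],[0,0,-0.008],[0,0,-0.008],[0,0,-0.008]]}'
python3 -m creep '{"delta_pos":[[0,0,0.25],[0,0,0.5],[0,0,0.7],[0,0,0.9],[0,0,1]],"rot":[[0,0,0],[0,0,0],[0,0,0],[0,0,0],[0,0,0]]}'
python3 -m creep '{"delta_pos":[[0,0,0.05],[0,0,0.1],[0,0,0.15],[0,0,0.15]],"rot":[[0,0,0],[0,0,0],[0,0,0],[0,0,0]]}'
python3 -m creep '{"delta_pos":[[0,0,0.05],[0,0,0.1],[0,0,0.1]],"rot":[[0,0,0],[0,0,0],[0,0,0]]}'
```

```text
clock: 21.05
ee_pos: [0.3674, 0.2699, 0.0076]
eef_rot: [3.141, -0.001, -2.495]
contact_force: [0.3, -0.1, -3.3]
width: 0.05
finger_force: 30.0
clock: 21.68
ee_pos: [0.3676, 0.2703, -0.0016]
eef_rot: [3.142, 0.0, -2.494]
contact_force: [0.3, 0.5, -3.4]
width: 0.0496
finger_force: 30.0
clock: 22.18
ee_pos: [0.3676, 0.2702, -0.0032]
eef_rot: [3.142, -0.0, -2.494]
contact_force: [0.4, 0.2, -2.2]
width: 0.0499
finger_force: 30.0
clock: 22.55
ee_pos: [0.3675, 0.2702, -0.0042]
eef_rot: [3.142, -0.0, -2.494]
contact_force: [0.4, -0.1, -2.4]
width: 0.0501
finger_force: 30.0
```

```bash
python3 -m creep '{"delta_pos":[[0,0,0.03],[0,0,0.05],[0,0,0.05]],"rot":[[0,0,0],[0,0,0],[0,0,0]]}'
python3 -m creep '{"delta_pos":[[0,0,0.02],[0,0,0.03],[0,0,0.03]],"rot":[[0,0,0],[0,0,0],[0,0,0]]}'
```

```text
clock: 22.92
ee_pos: [0.3676, 0.2703, -0.0044]
eef_rot: [3.142, -0.0, -2.494]
contact_force: [-1.3, -0.5, -0.9]
width: 0.0498
finger_force: 30.0
clock: 23.3
ee_pos: [0.3677, 0.2703, -0.0044]
eef_rot: [-3.142, -0.0, -2.494]
contact_force: [-2.6, -1.5, 5.0]
width: 0.0499
finger_force: 30.0
```

```bash
python3 -m creep '{"delta_pos":[[0,0,-0.05],[0,0,-0.08],[0,0,-0.08],[0,0,-0.08]],"rot":[[0,0,0],[0,0,0],[0,0,0],[0,0,0]]}' 0.8
python3 -m creep '{"delta_pos":[[0,0,-2],[0,0,-5],[0,0,-10],[0,0,-15],[0,0,-16]],"rot":[[0,0,0],[0,0,0],[0,0,0],[0,0,0],[0,0,0]]}' 1
python3 -c "
from look import *
look();plan(.362,-.274,.16,-4.097)"
```

```text
clock: 23.8
ee_pos: [0.3677, 0.2703, -0.0042]
eef_rot: [-3.142, 0.0, -2.494]
contact_force: [-0.7, -0.4, 0.5]
width: 0.0757
finger_force: 0.0
clock: 24.42
ee_pos: [0.3699, 0.2715, 0.1604]
eef_rot: [-3.141, 0.008, -2.494]
contact_force: [0.2, 0.1, -0.6]
width: 0.0949
finger_force: 0.0
pot px 255 184 top 0.0592 cen 366.6 270.8 rect 366.8 270.8 size 101.2 48.4 long-axis 0.648 col [ 58.  88. 120.] 
pot px 67 173 top 0.0628 cen 474.5 106.2 rect 474.5 106.3 size 46.1 40.6 long-axis 2.417 col [47. 72. 98.] 
saucer px 253 174 top 0.0151 cen 367.4 269.2 rect 367.6 269.3 size 126.1 74.7 long-axis 0.643 col [147.  85.  48.] 
saucer px 89 163 top 0.015 cen 470.3 104.7 rect 468.1 105.6 size 61.2 51.5 long-axis 1.102 col [127.  72.  40.] 
now 24.475 [0.3693 0.2713 0.1595] [-3.141  0.006 -2.494] q6 -1.7 W 0.0956 F [0.1 0.8 1. ]
delta [ 33.46 -43.06  -0.22] rot [-0.005  0.004 -1.539] dist 54.5 q6 goal 1.8782973065650088 yaw -0.9554073464102073
```

pot_oblong sits within 2 mm and 0.005 rad of its saucer. On to pot_square.

```bash
python3 -m creep '{"delta_pos":[[2,-2.5,0],[5,-6.5,0],[8.6,-11,0],[12,-15.5,0],[15.5,-20,0]],"rot":[[0,0,0.1],[0,0,0.25],[0,0,0.4],[0,0,0.55],[0,0,0.7]]}' 1
python3 -c "
from look import *
plan(.362,-.274,.13,-4.097)"
```

```text
clock: 25.1
ee_pos: [0.3632, 0.0158, 0.1538]
eef_rot: [3.142, -0.002, 3.085]
contact_force: [0.6, -0.2, 0.7]
width: 0.0949
finger_force: 0.0
now 25.1 [0.3632 0.0158 0.1538] [ 3.142e+00 -2.000e-03  3.085e+00] q6 -1.62 W 0.0949 F [ 0.6 -0.2  0.7]
delta [ -1.53 -28.94   2.38] rot [-0.001 -0.002  0.898] dist 29.1 q6 goal -1.263295347024784 yaw 2.1861853071795854
```

```bash
python3 -m creep '{"delta_pos":[[-0.3,-5,0],[-0.6,-11,0],[-0.9,-17,0],[-1.2,-22.5,1],[-1.5,-27,2.4]],"rot":[[0,0,0.15],[0,0,0.33],[0,0,0.5],[0,0,0.67],[0,0,0.82]]}'
python3 -m creep '{"delta_pos":[[0,0,0],[0,0,0],[0,0,0]],"rot":[[0,0,0.07],[0,0,0.07],[0,0,0.07]]}'
python3 -c "
from look import *
look('w9');plan(.362,-.274,.13,-4.097)"
```

```text
clock: 25.72
ee_pos: [0.3641, -0.2549, 0.1299]
eef_rot: [-3.141, -0.002, 2.262]
contact_force: [-0.8, -0.4, -0.0]
width: 0.0947
finger_force: 0.0
clock: 26.1
ee_pos: [0.3649, -0.2525, 0.1309]
eef_rot: [-3.141, -0.001, 2.2]
contact_force: [-0.2, 0.1, -0.7]
width: 0.0952
finger_force: 0.0
pot px 238 208 top 0.064 cen 359.4 -269.6 rect 359.3 -269.6 size 57.5 56.0 long-axis 2.201 col [ 62.  94. 127.] 
saucer px 410 121 top 0.0144 cen 456.8 -99.4 rect 457.0 -99.1 size 91.1 89.7 long-axis 0.283 col [162.  94.  51.] 
saucer px 490 225 top 0.0149 cen 623.3 -131.1 rect 617.8 -133.7 size 51.4 44.9 long-axis 2.422 col [132.  75.  40.] EDGE
now 26.15 [ 0.3651 -0.2525  0.1313] [-3.141e+00 -1.000e-03  2.200e+00] q6 -1.36 W 0.0951 F [-0.9 -0.1  1. ]
delta [-1.55 -1.52  0.13] rot [-0.    -0.001  0.014] dist 2.2 q6 goal -1.2632953470247845 yaw 2.186185307179586
```

View pics/w9.png

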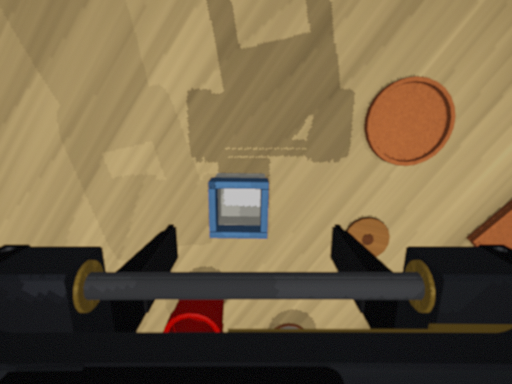

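pot_square at (238,208) is square to the fingers, 1.1 and 1.5 cm off the tool axis. Shift, descend and grip.

```bash
python3 -m creep '{"delta_pos":[[-1.05,-1.45,1],[-1.05,-1.45,3],[-1.05,-1.45,4],[-1.05,-1.45,4]],"rot":[[0,0,0],[0,0,0],[0,0,0],[0,0,0]]}' 1
python3 -c "
from look import *
look();plan(.3594,-.2696,0)"
```

```text
clock: 26.65
ee_pos: [0.359, -0.2698, 0.0907]
eef_rot: [-3.141, -0.002, 2.199]
contact_force: [-0.7, 0.0, -0.8]
width: 0.0951
finger_force: 0.0
pot px 254 210 top 0.064 cen 359.4 -269.7 rect 359.2 -269.7 size 58.1 55.9 long-axis 2.191 col [ 56.  86. 117.] 
saucer px 450 109 top 0.0144 cen 456.8 -99.5 rect 456.7 -99.3 size 92.2 89.5 long-axis 0.627 col [159.  92.  50.] 
now 26.7 [ 0.3595 -0.2702  0.0916] [-3.141e+00 -1.000e-03  2.199e+00] q6 -1.39 W 0.0952 F [0.4 0.  0.9]
delta [0.05 0.03 9.16] rot [-0.    -0.001  0.   ] dist 9.2 q6 goal -1.2717980255042292 yaw 2.1990042121670452
```

```bash
python3 -m creep '{"delta_pos":[[0,0,3],[0,0,6],[0,0,8],[0,0,9],[0,0,9.1]],"rot":[[0,0,0],[0,0,0],[0,0,0],[0,0,0],[0,0,0]]}' 1
python3 -m creep '{"delta_pos":[[0,0,0],[0,0,0],[0,0,0],[0,0,0],[0,0,0]],"rot":[[0,0,0],[0,0,0],[0,0,0],[0,0,0],[0,0,0]]}' 0.4 30
python3 -m creep '{"delta_pos":[[0,0,0]],"rot":[[0,0,0]]}'
python3 -m creep '{"delta_pos":[[0,0,-1],[0,0,-4],[0,0,-8],[0,0,-12],[0,0,-12.5]],"rot":[[0,0,0],[0,0,0],[0,0,0],[0,0,0],[0,0,0]]}'
python3 -m creep '{"delta_pos":[[0,0,0],[0,0,0]],"rot":[[0,0,0],[0,0,0]]}'
python3 -c "
from look import *
plan(.655,-.12,.125,1.45)"
```

```text
clock: 27.32
ee_pos: [0.3598, -0.2703, 0.001]
eef_rot: [-3.142, -0.0, 2.199]
contact_force: [0.9, 0.2, -0.6]
width: 0.0949
finger_force: 0.0
clock: 27.95
ee_pos: [0.3598, -0.2704, 0.0011]
eef_rot: [-3.141, 0.0, 2.199]
contact_force: [0.6, -0.3, 1.6]
width: 0.0578
finger_force: 30.0
clock: 28.08
ee_pos: [0.3598, -0.2704, 0.0011]
eef_rot: [-3.141, 0.0, 2.199]
contact_force: [-0.5, -0.1, 2.5]
width: 0.0578
finger_force: 30.0
clock: 28.7
ee_pos: [0.3614, -0.2717, 0.1294]
eef_rot: [3.14, 0.007, 2.199]
contact_force: [0.4, -0.4, -1.8]
width: 0.0578
finger_force: 30.0
clock: 28.95
ee_pos: [0.3585, -0.2691, 0.1234]
eef_rot: [-3.141, -0.004, 2.199]
contact_force: [0.6, 0.2, -1.2]
width: 0.0579
finger_force: 30.0
now 28.95 [ 0.3585 -0.2691  0.1234] [-3.141 -0.004  2.199] q6 -1.39 W 0.0579 F [ 0.6  0.2 -1.2]
delta [-5.35 32.75 -0.2 ] rot [-0.002 -0.004  0.749] dist 33.2 q6 goal -0.060400355534345085 yaw 1.4500000000000002
```

```bash
python3 -m creep '{"delta_pos":[[-2,2,0],[-5,6,0],[-8,11,0],[-11.5,16,0],[-14,21,0]],"rot":[[0,0,0.1],[0,0,0.25],[0,0,0.4],[0,0,0.55],[0,0,0.72]]}'
python3 -m creep '{"delta_pos":[[1,3.5,0],[1,3.5,0],[1,3.5,0],[1,3.5,0]],"rot":[[0,0,0.03],[0,0,0.03],[0,0,0.03],[0,0,0.03]]}'
python3 -c "
from look import *
look('w10');plan(.655,-.12,.125,1.45)"
```

```text
clock: 29.58
ee_pos: [0.6128, -0.2596, 0.123]
eef_rot: [-3.138, -0.001, 1.473]
contact_force: [0.1, -1.0, -2.4]
width: 0.058
finger_force: 30.0
clock: 30.08
ee_pos: [0.6463, -0.2536, 0.1251]
eef_rot: [-3.14, -0.0, 1.448]
contact_force: [-0.3, 0.4, -1.6]
width: 0.0579
finger_force: 30.0
saucer px 48 56 top 0.0143 cen 460.7 -99.3 rect 461.8 -99.7 size 89.9 88.5 long-axis 1.219 col [131.  73.  40.] EDGE
saucer px 247 52 top 0.0146 cen 655.9 -118.9 rect 656.0 -118.7 size 81.4 80.9 long-axis 1.463 col [160.  93.  51.] 
now 30.125 [ 0.6465 -0.2537  0.1256] [-3.141 -0.     1.448] q6 -0.33 W 0.058 F [ 0.1 -0.1 -2.6]
delta [13.37 -0.8   0.06] rot [-0.001 -0.    -0.002] dist 13.4 q6 goal -0.060400355534345085 yaw 1.4500000000000002
```

View pics/w10.png

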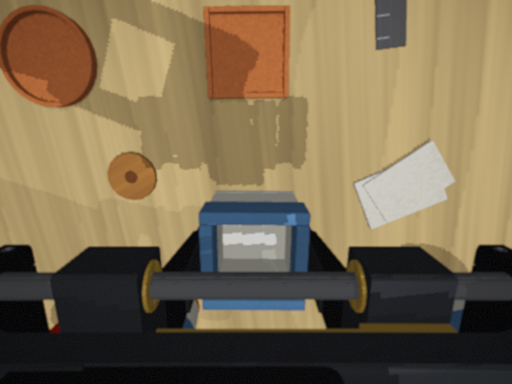

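saucer_square is at (247,52), centre (656,-119) mm, angle 1.463 rad. Move over it and lower.

```bash
python3 -m creep '{"delta_pos":[[3,-0.2,0],[7,-0.4,0],[11,-0.6,0],[13.5,-0.7,0],[13.5,-0.7,0]],"rot":[[0,0,-0.015],[0,0,-0.015],[0,0,-0.015],[0,0,-0.015],[0,0,-0.015]]}'
python3 -m creep '{"delta_pos":[[0,0,1],[0,0,4],[0,0,7],[0,0,9.5],[0,0,10.5]],"rot":[[0,0,0],[0,0,0],[0,0,0],[0,0,0],[0,0,0]]}'
python3 -m creep '{"delta_pos":[[0,0,0],[0,0,0]],"rot":[[0,0,0],[0,0,0]]}'
python3 -c "
from look import *
look();plan(.656,-.119,.006,1.463)"
```

```text
clock: 30.75
ee_pos: [0.657, -0.1174, 0.1262]
eef_rot: [3.141, 0.0, 1.466]
contact_force: [0.5, 0.4, -2.6]
width: 0.0576
finger_force: 30.0
clock: 31.38
ee_pos: [0.6552, -0.1194, 0.0179]
eef_rot: [-3.137, -0.0, 1.462]
contact_force: [-0.3, 0.3, -3.3]
width: 0.0579
finger_force: 30.0
clock: 31.62
ee_pos: [0.6582, -0.1192, 0.0223]
eef_rot: [3.139, 0.0, 1.463]
contact_force: [-0.2, 1.0, -2.0]
width: 0.0578
finger_force: 30.0
pot px 254 237 top 0.0851 cen 659.4 -106.4 rect 659.5 -106.1 size 58.7 36.0 long-axis 3.033 col [ 51.  78. 106.] 
saucer px 30 213 top 0.0145 cen 485.9 -99.7 rect 488.3 -99.5 size 76.1 40.1 long-axis 1.243 col [162.  95.  53.] EDGE
saucer px 251 187 top 0.0147 cen 657.3 -92.6 rect 658.8 -94.2 size 81.0 35.7 long-axis 3.037 col [142.  82.  46.] 
now 31.675 [ 0.6583 -0.1191  0.0225] [3.139 0.    1.464] q6 -0.15 W 0.0576 F [ 0.1  0.4 -1.9]
delta [-0.02 -0.24  1.65] rot [0.003 0.    0.001] dist 1.7 q6 goal -0.07165470454600964 yaw 1.463
```

```bash
python3 -m creep '{"delta_pos":[[0,-0.1,0.3],[0,-0.1,0.6],[0,-0.1,0.9],[0,-0.1,1.1],[0,-0.1,1.2]],"rot":[[0,0,0],[0,0,0],[0,0,0],[0,0,0],[0,0,0]]}'
python3 -m creep '{"delta_pos":[[0,0,0.05],[0,0,0.1],[0,0,0.15],[0,0,0.15]],"rot":[[0,0,0],[0,0,0],[0,0,0],[0,0,0]]}'
python3 -m creep '{"delta_pos":[[0,0,0.05],[0,0,0.05]],"rot":[[0,0,0],[0,0,0]]}'
```

```text
clock: 32.3
ee_pos: [0.656, -0.1184, 0.0085]
eef_rot: [-3.141, -0.0, 1.464]
contact_force: [-0.0, -0.3, -1.9]
width: 0.058
finger_force: 30.0
clock: 32.8
ee_pos: [0.6561, -0.1184, 0.0074]
eef_rot: [-3.142, 0.0, 1.464]
contact_force: [-1.8, -0.4, -2.0]
width: 0.0581
finger_force: 30.0
clock: 33.05
ee_pos: [0.6561, -0.1184, 0.0068]
eef_rot: [-3.141, -0.0, 1.464]
contact_force: [-0.0, -0.9, -2.5]
width: 0.0579
finger_force: 30.0
```

```bash
python3 -m creep '{"delta_pos":[[0,0,0.03],[0,0,0.05],[0,0,0.05]],"rot":[[0,0,0],[0,0,0],[0,0,0]]}'
python3 -m creep '{"delta_pos":[[0,0,0.03],[0,0,0.05],[0,0,0.05]],"rot":[[0,0,0],[0,0,0],[0,0,0]]}'
```

```text
clock: 33.42
ee_pos: [0.6561, -0.1184, 0.0063]
eef_rot: [-3.142, -0.0, 1.464]
contact_force: [0.3, -0.3, -1.8]
width: 0.0582
finger_force: 30.0
clock: 33.8
ee_pos: [0.6562, -0.1184, 0.0062]
eef_rot: [3.142, 0.0, 1.464]
contact_force: [-1.7, 0.3, 0.1]
width: 0.0576
finger_force: 30.0
```

```bash
python3 -m creep '{"delta_pos":[[0,0,0.02],[0,0,0.03],[0,0,0.03]],"rot":[[0,0,0],[0,0,0],[0,0,0]]}'
python3 -m creep '{"delta_pos":[[0,0,-0.02],[0,0,-0.05],[0,0,-0.05],[0,0,-0.05]],"rot":[[0,0,0],[0,0,0],[0,0,0],[0,0,0]]}' 0.85
python3 -m creep '{"delta_pos":[[0,0,-2],[0,0,-5],[0,0,-10],[0,0,-15],[0,0,-16]],"rot":[[0,0,0],[0,0,0],[0,0,0],[0,0,0],[0,0,0]]}' 1
python3 -c "
from look import *
look();plan(.53,-.37,.18)"
```

```text
clock: 34.17
ee_pos: [0.6562, -0.1184, 0.0061]
eef_rot: [-3.142, -0.0, 1.464]
contact_force: [-2.7, 2.1, 5.2]
width: 0.058
finger_force: 30.0
clock: 34.67
ee_pos: [0.6562, -0.1185, 0.0059]
eef_rot: [3.142, 0.0, 1.464]
contact_force: [-0.7, -0.1, -0.9]
width: 0.0804
finger_force: 0.0
clock: 35.3
ee_pos: [0.6593, -0.1192, 0.1736]
eef_rot: [3.131, 0.002, 1.464]
contact_force: [-0.3, 0.9, -0.3]
width: 0.0951
finger_force: 0.0
pot px 249 188 top 0.0691 cen 655.6 -117.7 rect 655.6 -117.9 size 57.6 56.4 long-axis 1.463 col [ 62.  93. 126.] 
saucer px 61 15 top 0.0149 cen 476.1 84.4 rect 476.1 82.1 size 63.7 27.4 long-axis 3.046 col [97. 53. 29.] EDGE
saucer px 91 179 top 0.0144 cen 459.9 -97.9 rect 460.2 -98.0 size 92.2 89.3 long-axis 0.326 col [160.  92.  50.] 
saucer px 250 177 top 0.015 cen 655.7 -117.8 rect 655.7 -117.8 size 80.8 80.3 long-axis 3.034 col [139.  80.  46.] 
now 35.35 [ 0.6586 -0.119   0.1722] [3.133e+00 1.000e-03 1.464e+00] q6 -0.15 W 0.0953 F [0.4 0.3 0.8]
delta [-26.33 -10.1   -0.83] rot [0.009 0.001 0.   ] dist 28.2 q6 goal -0.5024946651422662 yaw 1.4638324539922425
```

pot_square is centred on its saucer, with both angles agreeing. On to pot_large.

```bash
python3 -m creep '{"delta_pos":[[-4,-1.5,-1],[-9,-3.5,-1],[-15,-5.8,-1],[-21,-8,-1],[-26,-10,-1]],"rot":[[0,0,0],[0,0,0],[0,0,0],[0,0,0],[0,0,0]]}' 1
python3 -m creep '{"delta_pos":[[0,0,0],[0,0,0]],"rot":[[0,0,0],[0,0,0]]}'
python3 -c "
from look import *
look('w11');plan(.53,-.40,.008)"
```

```text
clock: 35.98
ee_pos: [0.527, -0.3673, 0.1743]
eef_rot: [-3.139, -0.001, 1.464]
contact_force: [0.1, 0.2, -0.4]
width: 0.0948
finger_force: 0.0
clock: 36.22
ee_pos: [0.5284, -0.3656, 0.1747]
eef_rot: [-3.14, -0.002, 1.463]
contact_force: [1.0, -0.2, 0.0]
width: 0.0951
finger_force: 0.0
pot px 258 216 top 0.0719 cen 529.6 -396.5 rect 529.6 -396.5 size 61.4 59.7 long-axis 1.464 col [ 59.  89. 121.] 
saucer px 208 314 top 0.0717 cen 456.0 -510.6 rect 455.9 -513.0 size 62.6 41.9 long-axis 3.034 col [143.  47.  32.] 
now 36.275 [ 0.5289 -0.3651  0.175 ] [-3.140e+00 -1.000e-03  1.464e+00] q6 -0.58 W 0.0951 F [ 0.7 -0.2  0.4]
delta [-3.48  0.5  16.69] rot [-0.001 -0.001  0.   ] dist 17.1 q6 goal -0.5401639985472064 yaw 1.4644471774648675
```

View pics/w11.png

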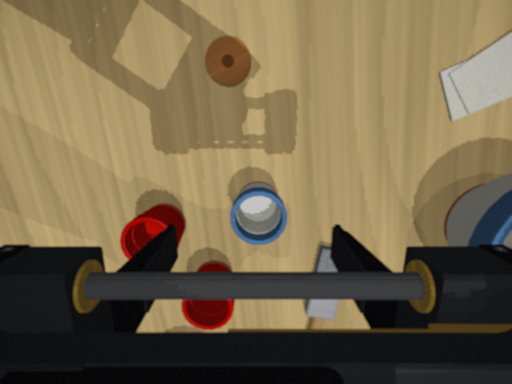

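pot_large, white with a blue collar, is at (258,216). The red cups at (150,232) and (209,295) are over 90 mm clear of the finger line. Shift, recheck and grip.

```bash
python3 -m creep '{"delta_pos":[[-2,0.2,1],[-3.1,0.4,4],[-3.1,0.4,6],[-3.1,0.4,7],[-3.1,0.4,7]],"rot":[[0,0,0],[0,0,0],[0,0,0],[0,0,0],[0,0,0]]}' 1
python3 -m creep '{"delta_pos":[[0,0,0],[0,0,0]],"rot":[[0,0,0],[0,0,0]]}'
python3 -c "
from look import *
look();plan(.5296,-.3965,.008)"
```

```text
clock: 36.9
ee_pos: [0.5293, -0.3967, 0.105]
eef_rot: [-3.14, -0.001, 1.464]
contact_force: [0.3, -0.2, -0.2]
width: 0.095
finger_force: 0.0
clock: 37.15
ee_pos: [0.5303, -0.3979, 0.1075]
eef_rot: [3.14, 0.001, 1.464]
contact_force: [0.6, -0.1, -0.4]
width: 0.0953
finger_force: 0.0
pot px 253 206 top 0.0719 cen 529.6 -397.0 rect 529.8 -396.9 size 61.5 60.1 long-axis 1.464 col [ 58.  88. 119.] 
saucer px 190 316 top 0.072 cen 457.9 -497.7 rect 458.0 -496.9 size 62.5 36.3 long-axis 3.031 col [124.  35.  27.] 
now 37.2 [ 0.5302 -0.3979  0.1074] [3.140e+00 1.000e-03 1.464e+00] q6 -0.62 W 0.0951 F [-0.2 -1.   0.7]
delta [ 0.14 -0.09  9.94] rot [0.002 0.001 0.   ] dist 9.9 q6 goal -0.5358389374229122 yaw 1.4639806137005529
```

```bash
python3 -m creep '{"delta_pos":[[0,0,3],[0,0,6],[0,0,8.5],[0,0,9.7],[0,0,9.9]],"rot":[[0,0,0],[0,0,0],[0,0,0],[0,0,0],[0,0,0]]}' 1
python3 -m creep '{"delta_pos":[[0,0,0],[0,0,0],[0,0,0],[0,0,0],[0,0,0]],"rot":[[0,0,0],[0,0,0],[0,0,0],[0,0,0],[0,0,0]]}' 0.45 30
python3 -m creep '{"delta_pos":[[0,0,-1],[0,0,-4],[0,0,-8],[0,0,-12],[0,0,-12.5]],"rot":[[0,0,0],[0,0,0],[0,0,0],[0,0,0],[0,0,0]]}'
python3 -m creep '{"delta_pos":[[0,0,0],[0,0,0]],"rot":[[0,0,0],[0,0,0]]}'
python3 -c "
from look import *
plan(.459,-.20,.13)"
```

```text
clock: 37.83
ee_pos: [0.5295, -0.3974, 0.0068]
eef_rot: [-3.141, -0.0, 1.464]
contact_force: [0.2, -0.5, 0.1]
width: 0.0947
finger_force: 0.0
clock: 38.45
ee_pos: [0.5299, -0.3978, 0.0077]
eef_rot: [3.141, 0.0, 1.464]
contact_force: [-0.1, 0.7, 2.1]
width: 0.0637
finger_force: 30.0
clock: 39.08
ee_pos: [0.5314, -0.399, 0.1361]
eef_rot: [3.136, 0.004, 1.464]
contact_force: [0.4, -1.0, -2.5]
width: 0.0637
finger_force: 30.0
clock: 39.33
ee_pos: [0.5283, -0.3963, 0.1289]
eef_rot: [-3.138, -0.003, 1.464]
contact_force: [0.1, -0.4, -3.1]
width: 0.0638
finger_force: 30.0
now 39.325 [ 0.5283 -0.3963  0.1289] [-3.138e+00 -3.000e-03  1.464e+00] q6 -0.62 W 0.0638 F [ 0.1 -0.4 -3.1]
delta [18.78 -8.98 -0.02] rot [-0.004 -0.003  0.   ] dist 20.8 q6 goal -0.3039193623104728 yaw 1.463791980172862
```

```bash
python3 -m creep '{"delta_pos":[[3,-1.4,0],[8,-3.8,0],[13,-6.2,0],[17.5,-8.4,0],[18.8,-9,0]],"rot":[[0,0,0],[0,0,0],[0,0,0],[0,0,0],[0,0,0]]}'
python3 -m creep '{"delta_pos":[[0,0,0],[0,0,0]],"rot":[[0,0,0],[0,0,0]]}'
python3 -c "
from look import *
look();plan(.4585,-.097,.0127)"
```

```text
clock: 39.95
ee_pos: [0.4582, -0.1982, 0.1298]
eef_rot: [-3.138, -0.002, 1.466]
contact_force: [-0.6, 0.3, -3.6]
width: 0.0638
finger_force: 30.0
clock: 40.2
ee_pos: [0.4606, -0.202, 0.1319]
eef_rot: [-3.141, 0.0, 1.463]
contact_force: [0.2, -0.2, -2.8]
width: 0.0641
finger_force: 30.0
pot px 466 81 top 0.069 cen 652.5 -118.6 rect 652.3 -118.7 size 62.4 56.5 long-axis 3.008 col [ 53.  81. 109.] EDGE
saucer px 241 88 top 0.0145 cen 458.1 -98.6 rect 458.1 -98.3 size 89.3 89.2 long-axis 2.247 col [151.  87.  48.] 
saucer px 427 86 top 0.015 cen 646.2 -121.4 rect 653.9 -118.1 size 82.7 80.3 long-axis 3.032 col [142.  82.  46.] 
now 40.25 [ 0.4606 -0.2021  0.1319] [-3.141  0.     1.463] q6 -0.41 W 0.0636 F [ 1.4  0.  -2.2]
delta [10.43 -1.34 11.92] rot [-0.  0. -0.] dist 15.9 q6 goal -0.10046689556797617 yaw 1.4627779309169275
```

```bash
python3 -m creep '{"delta_pos":[[3,-0.4,0],[7,-1,0],[10.3,-1.3,0],[10.3,-1.3,1],[10.3,-1.3,3]],"rot":[[0,0,0],[0,0,0],[0,0,0],[0,0,0],[0,0,0]]}'
python3 -m creep '{"delta_pos":[[0,0,3],[0,0,5.5],[0,0,7],[0,0,7.5],[0,0,7.5]],"rot":[[0,0,0],[0,0,0],[0,0,0],[0,0,0],[0,0,0]]}'
python3 -m creep '{"delta_pos":[[0,0,0]],"rot":[[0,0,0]]}'
python3 -c "
from look import *
look();plan(.4582,-.098,.0127)"
```

```text
clock: 40.88
ee_pos: [0.4596, -0.0984, 0.1025]
eef_rot: [3.139, 0.001, 1.463]
contact_force: [0.3, 0.2, -2.7]
width: 0.0638
finger_force: 30.0
clock: 41.5
ee_pos: [0.4587, -0.0976, 0.0273]
eef_rot: [3.141, 0.0, 1.463]
contact_force: [0.4, 0.6, -2.1]
width: 0.0641
finger_force: 30.0
clock: 41.62
ee_pos: [0.4593, -0.0976, 0.0282]
eef_rot: [3.14, 0.001, 1.464]
contact_force: [-0.6, 0.4, -2.0]
width: 0.0638
finger_force: 30.0
saucer px 253 196 top 0.0151 cen 459.9 -84.9 rect 460.4 -81.2 size 88.8 58.2 long-axis 3.024 col [143.  82.  46.] 
saucer px 475 213 top 0.0147 cen 628.3 -110.8 rect 629.5 -114.3 size 82.8 38.3 long-axis 1.425 col [129.  73.  41.] EDGE
now 41.675 [ 0.4592 -0.0975  0.0282] [3.14  0.    1.464] q6 -0.22 W 0.0639 F [-0.3 -0.7 -2.7]
delta [-0.06 -0.1   1.55] rot [0.002 0.    0.   ] dist 1.6 q6 goal -0.10371362268228923 yaw 1.4638041669147408
```

```bash
python3 -m creep '{"delta_pos":[[0,0,0.3],[0,0,0.6],[0,0,0.9],[0,0,1.1],[0,0,1.2]],"rot":[[0,0,0],[0,0,0],[0,0,0],[0,0,0],[0,0,0]]}'
python3 -m creep '{"delta_pos":[[0,0,0.05],[0,0,0.1],[0,0,0.15],[0,0,0.2]],"rot":[[0,0,0],[0,0,0],[0,0,0],[0,0,0]]}'
python3 -m creep '{"delta_pos":[[0,0,0.05],[0,0,0.05]],"rot":[[0,0,0],[0,0,0]]}'
```

```text
clock: 42.3
ee_pos: [0.4582, -0.0971, 0.0148]
eef_rot: [-3.141, -0.0, 1.464]
contact_force: [-0.7, 0.3, -2.8]
width: 0.064
finger_force: 30.0
clock: 42.8
ee_pos: [0.4583, -0.0972, 0.0131]
eef_rot: [3.141, 0.0, 1.464]
contact_force: [-0.5, -0.0, -2.8]
width: 0.0641
finger_force: 30.0
clock: 43.05
ee_pos: [0.4583, -0.0972, 0.0127]
eef_rot: [-3.142, -0.0, 1.464]
contact_force: [-0.1, 1.1, -0.9]
width: 0.0638
finger_force: 30.0
```

```bash
python3 -m creep '{"delta_pos":[[0,0,0.03],[0,0,0.04],[0,0,0.04]],"rot":[[0,0,0],[0,0,0],[0,0,0]]}'
python3 -m creep '{"delta_pos":[[0,0,-0.02],[0,0,-0.04],[0,0,-0.04],[0,0,-0.04]],"rot":[[0,0,0],[0,0,0],[0,0,0],[0,0,0]]}' 0.9
python3 -m creep '{"delta_pos":[[0,0,-2],[0,0,-5],[0,0,-10],[0,0,-15],[0,0,-18]],"rot":[[0,0,0],[0,0,0],[0,0,0],[0,0,0],[0,0,0]]}' 1
python3 -m creep '{"delta_pos":[[0,0,0],[0,0,0],[0,0,0]],"rot":[[0,0,0],[0,0,0],[0,0,0]]}' 1
python3 -c "
from look import *
look();print(state()['clock']);p,d,c=grab('scene');cv2.imwrite('pics/end.png',cv2.resize(p[130:270,70:450],None,fx=2,fy=2)[:,:,::-1])"
```

```text
clock: 43.42
ee_pos: [0.4584, -0.0972, 0.0127]
eef_rot: [-3.141, -0.0, 1.464]
contact_force: [-2.4, 0.6, 6.1]
width: 0.0639
finger_force: 30.0
clock: 43.92
ee_pos: [0.4583, -0.0972, 0.0125]
eef_rot: [3.141, 0.0, 1.464]
contact_force: [0.6, 0.6, -0.5]
width: 0.0853
finger_force: 0.0
clock: 44.55
ee_pos: [0.4593, -0.0975, 0.1958]
eef_rot: [3.138, 0.001, 1.464]
contact_force: [-0.1, 0.4, -0.3]
width: 0.0951
finger_force: 0.0
clock: 44.92
ee_pos: [0.4572, -0.0968, 0.1903]
eef_rot: [-3.138, -0.001, 1.464]
contact_force: [0.1, 0.1, -1.3]
width: 0.0949
finger_force: 0.0
pot px 256 187 top 0.077 cen 458.3 -96.6 rect 458.1 -96.5 size 62.0 60.3 long-axis 1.803 col [ 61.  91. 124.] 
pot px 428 185 top 0.069 cen 653.1 -117.3 rect 653.0 -117.5 size 60.1 56.6 long-axis 3.031 col [ 50.  77. 105.] 
saucer px 252 18 top 0.0146 cen 474.4 89.3 rect 474.2 86.9 size 61.1 35.2 long-axis 3.034 col [145.  83.  45.] EDGE
saucer px 255 169 top 0.0146 cen 459.2 -89.7 rect 459.6 -86.3 size 89.3 66.3 long-axis 3.018 col [140.  80.  45.] 
saucer px 407 176 top 0.0149 cen 647.0 -110.0 rect 654.2 -117.1 size 84.3 80.7 long-axis 3.033 col [129.  74.  41.] 
44.975
```

View pics/end.png

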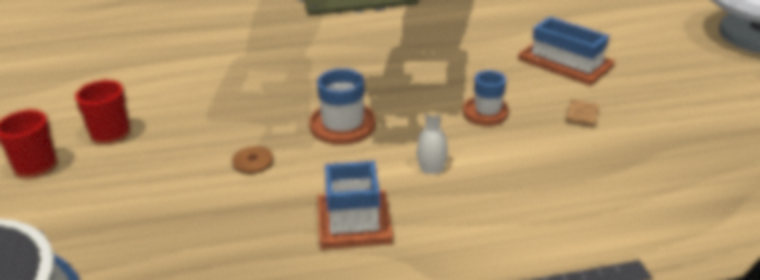

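In the end picture all four pots stand upright in their own saucers: large (342,105), small (488,97), square (354,200) and oblong (567,48). The vase is upright at (432,145). Measured rims are 5 mm above their table heights and centres agree within about 2 mm. Handing in.

```bash
python3 -c "
from cell import *
print(close_job())"
```

```text
the job is handed in; nothing more can be done
None
```

I handed the job in at about 45 s: all four pots stand upright in their matching saucers, centred to about 2 mm by the camera measurements, with the saucers in place and the bud vase untouched; `close_job()` returned no verdict.

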